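# Roll one pass of a bead round a copper collar on the hand bead roller

## Robot

A 7-joint arm with a two-finger parallel gripper is mounted at the origin on the work surface. World frame = base frame: x ahead of the robot, y to its left, z up, the work surface at z = 0. Lengths are in m, angles in rad, forces in N, time in s.
With the tool pointing down it reaches from about 0.425 to 0.875 m from the base axis. Payload 4.7 kg.
Tool frame: the origin (TCP) lies at the very end of the fingers, on their centre line; the grasp point (between the pads) lies 19 mm behind it (grip_point_offset is the distance from the TCP to the grasp point, in m); x points along the fingers, z is the direction in which the jaws open and shut, and the axes are right-handed (so a half turn about x gives the same grasp; the last joint's range is limited). The gripper opens to 87 mm and grips with 3 to 60 N. Pads are 19 mm wide; open, the fingers measure 117 mm over their backs; the gripper's body (75 mm by 190 mm) begins 51 mm behind the grasp point.
Start: joints at [-1.288, 0.321, -0.07, 1.45, 0.023, 1.371, -0.057], TCP at [0.173, 0.627, 0.223] pointing down, gripper open.
Joint ranges: [-2.86, 2.86], [-0.3, 2.09], [-1.38, 1.24], [0.06, 2.45], [-1.56, 4.7], [0.09, 2.05], [-2.69, 2.69]. Speed limits (rad/s): [2.57, 2.57, 3.14, 3.14, 3.14, 3.14, 3.14].

## Interface

Orientations are given as a rotation vector (axis times angle).
In Python, from bench import get_state, get_image, calibration, close_job, grip_point_offset gives the robot as it stands.
- The arm moves only by the tool play_rows, never from a script. Its argument "targets" is a list of rows, each an object with "claw": the closure, from 0 (fully open) to 1 (shut); "linear": the shift along the tool's x, y, z as a fraction of full scale, a list of three; "rotation": the turn, a rotation vector about the tool's x, y, z as a fraction of full scale, a list of three. In form: [{"claw": claw, "linear": [x, y, z], "rotation": [wx, wy, wz]}, ...]. A call has 1 to 10 rows; each row shifts and turns the pose as measured when the row begins, along the tool's axes as they then stand; what a row does not reach is not made up. Full scale, the value 1, is 2.5 cm for a shift and 90 degrees for a turn. A row lasts 1/12 s, in which the tool goes at most 41.7 mm and 7.16 degrees, less where a joint would pass 70% of its speed; a pose out of reach is approached as far as the arm can. A call with a number of a shift or a turn outside -1 to 1 is refused whole. A call with a gripper value outside its range is refused whole. The fingers move at their own pace and stop on an object; "newtons" is the grip in N (left out, the last holds). Time passes only in rows, so rows that do not move let the fingers close. It gives the time, the measured TCP pose, the force and the opening at its end, in the units of the state.
- get_state(): the state, without advancing time (a new reading comes with each control period).
- get_image(name): name is "scene" or "top" or "wrist"; returns the picture (400x640x3 uint8, blue, green, red); there is no depth.
- calibration(name): a dict with "fx", "fy", "cx", "cy" (pixels), "dist_coeffs" ([k1, k2, p1, p2, k3] as OpenCV has them; the pictures are not rectified), "rvec" (rotation vector, rad) and "tvec" (3), from world to camera coordinates, as OpenCV has them; the wrist camera has in their place "hand_eye" (4x4, takes a point from camera to tool coordinates, whose origin is the TCP and whose axes are the tool frame's). Camera axes: x right, y down, z forward; pixel columns grow to the right and rows downward; lengths in m; the calibration is good to about 2 mm. A picture is of the moment at which its call begins: read the wrist's pose just before it. calibration takes no time and is no camera call.
- close_job(): hands the job in, once; it reports no verdict.
The state is a dict: "time": time; "joint_positions": joint angles; "qd": joint speeds; "joint_torque": joint torques, N m; "position": TCP position; "tool_rot": TCP orientation; "ft_force": force on the tool from outside, world axes, zero at the start; "torque": the same for the moment, N m; "grip_width": opening from 0.0 (shut) to 1.0 (fully open).
Only numpy, scipy, OpenCV 4.12 (cv2) and the standard library are available. Lean on these libraries where they do the work, as an engineer would, in place of code of your own. Each camera call takes 0.05 s, during which the arm holds its last target. There are 200 camera calls.

## Task

Take one pass on the bead roller: turn the small crank on top clockwise until it stops, so that the upper roll bites on the copper collar, then turn the big hand crank exactly two turns clockwise (seen from its handle end), back to where its handle started, and let go. Each turn has one heavy point, where a lap seam of the collar goes under the roll: crank at a steady, unhurried pace right through it (about ten seconds a turn, never faster than one in two seconds) without letting the crank roll back off the seam. Go with the handle's circle so that its spindle never takes more than 22 N, and leave the other things on the bench where they lie.

Things in the scene. Friction and masses are not known exactly. Their poses are not given: they have to be found in the camera images.
- machine: White bead roller fixed to the bench: gear case 125 x 155 mm, 266 mm high, yellow stripe; an arm to its -y side holds two steel rolls (50 mm). Origin at bench level straight below the shafts; y runs along the shafts towards the big crank, z up, x away from the robot at yaw 0. The lower shaft, which carries the big crank, lies 160 mm above the bench.
- crank (a joint): Angle of the big crank on the machine's +y end, rad, over any number of turns: 0 with its handle straight up, growing clockwise seen from the handle end: the handle goes from the top to the machine's -x side, is at the bottom at 3.14 and rises on the +x side. Starts within -0.9 to 0.9. Takes 2 to 4 N at the handle between seams and stays where it is left.
- collar: Copper collar, 100 mm diameter, 90 mm wide, hung over the lower roll; turns half as fast as the big crank. Two raised lap seams 180 deg apart pass under the upper roll at crank angles 3.3 and 9.58: for 0.4 rad before these the handle is held back with about 10 N more, for 0.4 rad after them it is pushed on as much. Origin on its axis, at the machine's y = 0.
- crank_hub (a point): Point on the crank's axis in the plane of the middle of the grip: 230 mm along the machine's y and 160 mm above the bench. The grip's axis circles it at 90 mm, in the machine's x-z plane.
- grip_mid (a point): Middle of the black grip of the big crank, on its axis. The grip is a round sleeve, 28 mm diameter, 106 mm long, along the machine's y; it turns freely, so it can be held from above with the hand kept upright all the way round. The crank arm's outer face lies 62 mm to the -y side of this point.
- grip: The same black sleeve as a body; it has 0.2 mm of play on its spindle. Its origin is on its axis, 230 mm on the -y side of its middle.
- spindle: Steel spindle, 12 mm, fixed in the crank arm, on which the grip turns; the force between it and the grip is the load on the handle. Same axis and origin as the grip.
- feed (a joint): Angle of the small crank on top of the machine's arm, which screws the upper roll down, rad: grows clockwise seen from above to a stop at 1.45, where the roll bites; starts at 0.2 to 0.6; stays where it is left. At 0 its arm points along the machine's -y turned 0.6 rad anticlockwise seen from above. Takes 5 to 7 N at the knob.
- feed_axis (a point): Point on the vertical axis of the feed screw, at the height of feed_knob. The screw's hub is 24 mm across and its top lies 19 mm lower.
- feed_knob (a point): Point on the axis of the upright black knob of the small crank, 13 mm below its top. The knob is 18 mm diameter and 34 mm tall and stands 48 mm from the screw axis; the flat arm that carries it ends 21 mm below this point. The knob is round and plain: held lightly it slips round between the fingers.
- blank: Spare copper collar, 80 mm diameter, 55 mm tall, standing on end. Origin under its centre. Bystander.
- square: Try square, wooden stock 105 mm, steel blade 140 mm. Origin under the middle of the stock. Bystander.
- mallet: Red mallet with a wooden handle, 220 mm long. Origin underneath, near the middle. Bystander.
- spareroll: Spare steel roll, 50 mm diameter, 26 mm tall. Origin under its centre. Bystander.

How it is judged:
By the outcome, as a careful person would: the job done as asked, in the order asked, and still so for the second after the job is handed in, with the robot touching nothing.
It also fails if it takes over 72 s, if anything falls off the work surface, if the arm or the gripper's body presses on something with over 40 N, if the wrist force passes 120 N, or if a joint passes its speed limit or range.

## Working session

There is one attempt and no reset: what is moved stays moved. The work goes in short steps, Python scripts to look and compute and a tool call to move; the robot and the scene stay as the last step left them, time stands still between calls to the robot, and variables do not carry over. Pictures are saved under pics/ and viewed, about 8 in all and at most 12, crops included, and the job is handed in when it is done.

Besides the shell and the picture viewer there is one more tool, called after "Request:" in YAML: its name, and indented under it one key for each argument. play_rows: Moves the arm, as the interface text tells. Shift numbers are shares of 2.5 cm and turn numbers shares of 90 degrees, none past 1 either way. Its arguments: {"type":"object","properties":{"targets":{"type":"array"},"newtons":{"type":"number"}},"required":["targets"]}

```bash
mkdir -p pics; ls; python3 - <<'E'
from bench import *
import cv2,numpy as np
print(get_state()); print(grip_point_offset)
for n in ("scene","top","wrist"):
    print(n,calibration(n))
for n in ("scene","top"):
    cv2.imwrite(f"pics/{n}0.png",get_image(n))
E
```

```text
pics
{'time': 0.0, 'joint_positions': array([-1.28791733,  0.32182081, -0.07008183,  1.45167372,  0.02255618,
        1.37076929, -0.05689073]), 'qd': array([ 3.47339608e-04, -1.52804561e-04, -1.43368168e-03, -6.01935150e-05,
       -1.56773539e-04, -1.50938874e-03,  1.08238730e-03]), 'joint_torque': array([-3.12460297e-04, -4.91297972e+01, -4.04061517e-01, -3.12534606e+01,
       -6.38783653e-02,  4.35095094e-02,  1.62607830e-04]), 'position': array([0.1725    , 0.62612757, 0.22146352]), 'tool_rot': array([-1.01017943,  1.32593326,  1.00820521]), 'ft_force': array([ 1.03123637,  0.10720592, -0.24558416]), 'torque': array([-0.00117613,  0.03140977,  0.0350227 ]), 'grip_width': 0.9974181440041991}
0.0187
scene {'fx': 376.0761228137848, 'fy': 376.0761228137848, 'cx': 316.2108959850971, 'cy': 194.9610547714712, 'dist_coeffs': array([-0.03491117,  0.        ,  0.        ,  0.        ,  0.        ]), 'rvec': array([ 2.02800227,  1.04368774, -0.48081804]), 'tvec': array([-0.32074245, -0.11763025,  1.42132392])}
top {'fx': 385.77548117973146, 'fy': 385.77548117973146, 'cx': 320.1007525063411, 'cy': 198.8952037272905, 'dist_coeffs': array([-0.04191639,  0.        ,  0.        ,  0.        ,  0.        ]), 'rvec': array([ 2.05513464, -2.13787921,  0.2551322 ]), 'tvec': array([0.04670116, 0.57371813, 1.11490112])}
wrist {'fx': 312.048010204344, 'fy': 312.048010204344, 'cx': 318.45327013539116, 'cy': 196.4352662927856, 'dist_coeffs': array([-0.00036956,  0.        ,  0.        ,  0.        ,  0.        ]), 'hand_eye': array([[ 7.65203558e-05, -2.69450060e-01,  9.63014361e-01,
        -1.62166873e-01],
       [-8.60098537e-04, -9.63014025e-01, -2.69449897e-01,
         7.21007202e-02],
       [ 9.99999627e-01, -8.07668841e-04, -3.05443778e-04,
         1.46252102e-03],
       [ 0.00000000e+00,  0.00000000e+00,  0.00000000e+00,
         1.00000000e+00]])}
```

View pics/scene0.png

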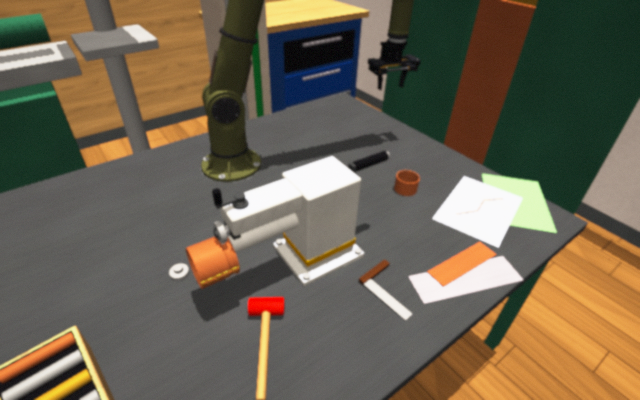

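View pics/top0.png

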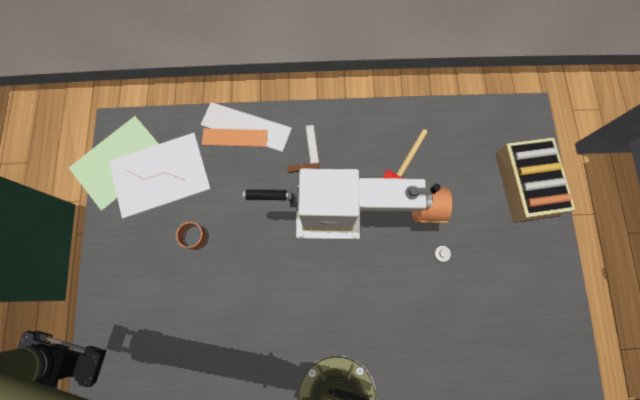

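The scene view shows the grip around (370,160) and the feed knob around (217,197). The top view shows the grip around (266,195), the feed hub at (413,191) and the knob at (435,188). Next I triangulate these.

```bash
cat > h.py <<'E'
import cv2,numpy as np
from scipy.spatial.transform import Rotation as R
from bench import *
def cam(n,st=None):
    c=calibration(n);K=np.array([[c['fx'],0,c['cx']],[0,c['fy'],c['cy']],[0,0,1]])
    if n=="wrist":
        T=np.eye(4);T[:3,:3]=R.from_rotvec(st['tool_rot']).as_matrix();T[:3,3]=st['position']
        T=T@np.array(c['hand_eye']);return K,c['dist_coeffs'],T[:3,:3],T[:3,3]
    Rm=cv2.Rodrigues(c['rvec'])[0];return K,c['dist_coeffs'],Rm.T,-Rm.T@c['tvec']
def ray(C,uv):
    K,d,Rw,o=C;p=cv2.undistortPoints(np.array([[uv]],float),K,d)[0,0]
    v=Rw@np.array([p[0],p[1],1]);return o,v/np.linalg.norm(v)
def proj(C,P):
    K,d,Rw,o=C
    return cv2.projectPoints(np.array([P],float),cv2.Rodrigues(Rw.T)[0],-Rw.T@o,K,d)[0][0,0]
def tri(rs):
    A=np.zeros((3,3));b=np.zeros(3)
    for o,v in rs:
        M=np.eye(3)-np.outer(v,v);A+=M;b+=M@o
    p=np.linalg.solve(A,b);return p,[np.linalg.norm((np.eye(3)-np.outer(v,v))@(p-o))*1000 for o,v in rs]
def onz(r,z): o,v=r;return o+v*(z-o[2])/v[2]
def dark(im,box,t):
    x0,y0,x1,y1=box;m=(im[y0:y1,x0:x1].max(2)<t).astype(np.uint8)
    n,l,s,c=cv2.connectedComponentsWithStats(m)
    out=[]
    for i in range(1,n):
        if s[i,4]>15:
            pts=np.argwhere(l==i)[:,::-1].astype(np.float32)+[x0,y0]
            out.append((int(s[i,4]),(c[i]+[x0,y0]).round(1),[np.round(q,1) for q in cv2.minAreaRect(pts.astype(np.float32))[:2]]+[cv2.minAreaRect(pts.astype(np.float32))[2], cv2.boxPoints(cv2.minAreaRect(pts.astype(np.float32))).round(1).tolist()]))
    return out
E
python3 - <<'E'
from h import *
s=cv2.imread('pics/scene0.png');t=cv2.imread('pics/top0.png')
for nm,im,b in(("s grip",s,(340,140,400,180)),("s feed",s,(205,180,255,215)),("t grip",t,(236,180,300,210)),("t feed",t,(400,178,445,200))):
    print(nm)
    for o in dark(im,b,40):print(o)
a=cv2.resize(s[130:230,190:400],None,fx=3.5,fy=3.5,interpolation=2);b=cv2.resize(t[160:230,235:455],None,fx=3.34,fy=3.34,interpolation=2)
w=min(a.shape[1],b.shape[1]);cv2.imwrite('pics/c1.png',np.vstack([a[:,:w],b[:,:w]]))
E
```

```text
s grip
(278, array([369.9, 160.8]), [array([368.6, 161.2]), array([ 8.3, 37. ]), 70.20112609863281, [[349.79998779296875, 163.60000610351562], [384.6000061035156, 151.10000610351562], [387.3999938964844, 158.89999389648438], [352.6000061035156, 171.39999389648438]]])
s feed
(115, array([217. , 197.6]), [array([217.1, 197.9]), array([16.7,  7.3]), 78.69007110595703, [[211.89999389648438, 190.39999389648438], [219.0, 189.0], [222.3000030517578, 205.3000030517578], [215.1999969482422, 206.8000030517578]]])
t grip
(42, array([272.2, 191.3]), [array([270. , 191.5]), array([ 1., 30.]), 90.0, [[255.0, 191.0], [285.0, 191.0], [285.0, 192.0], [255.0, 192.0]]])
(125, array([265.4, 197.5]), [array([265.5, 197.5]), array([39.1,  3.3]), 3.1798300743103027, [[245.89999389648438, 198.10000610351562], [246.10000610351562, 194.8000030517578], [285.1000061035156, 197.0], [284.8999938964844, 200.1999969482422]]])
t feed
(22, array([433. , 189.9]), [array([432.8, 189.8]), array([4.9, 4.2]), 45.0, [[429.5, 189.5], [432.5, 186.5], [436.0, 190.0], [433.0, 193.0]]])
```

View pics/c1.png

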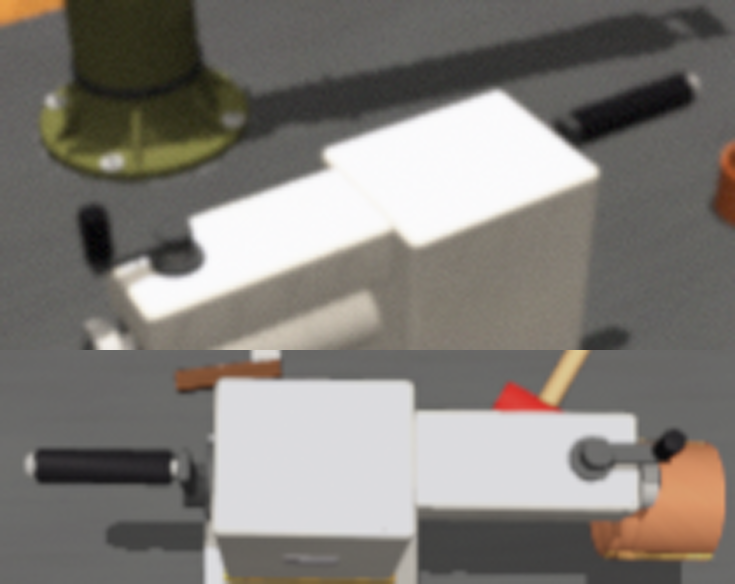

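```bash
python3 - <<'E'
from h import *
S=cam("scene");T=cam("top")
f=lambda x,y:(190+x/3.5,130+y/3.5); g=lambda x,y:(235+x/3.34,160+(y-350)/3.34)
P={}
for n,a,b in [("gripout",f(688,88),g(36,466)),("gripin",f(577,130),g(172,467)),("knobtop",f(92,211),g(677,441)),("knobbot",f(100,266),g(663,452)),
 ("hub",f(178,247),g(592,457)),("c++",f(500,91),g(216,533)),("c+-(far x,+y)",f(597,172),g(216,380)),("c(far x,-y)",f(415,245),g(413,381)),("c(near x,-y)",f(326,155),g(413,533))]:
    p,e=tri([ray(S,a),ray(T,b)]);P[n]=p;print(n,p.round(4),np.round(e,1))
d=P['gripout']-P['gripin'];print(d,np.linalg.norm(d),"yaw",np.arctan2(-d[0],d[1]))
print('dist knob-hub',(P['knobtop']-P['hub'])[:2],np.linalg.norm((P['knobtop']-P['hub'])[:2]))
E
```

```text
gripout [0.5529 0.2212 0.2469] [3.3 3.3]
gripin [0.5471 0.114  0.2453] [1.7 1.7]
knobtop [ 0.5326 -0.2566  0.3214] [2.8 2.8]
knobbot [ 0.5348 -0.2582  0.2818] [2.5 2.5]
hub [ 0.5351 -0.2068  0.273 ] [2.1 2.1]
c++ [0.4911 0.0819 0.2614] [3.4 3.4]
c+-(far x,+y) [0.6114 0.0764 0.2603] [0.8 0.8]
c(far x,-y) [ 0.6052 -0.0757  0.2608] [2.4 2.4]
c(near x,-y) [ 0.4851 -0.068   0.2588] [2.8 2.8]
[0.00576411 0.10719295 0.00159489] 0.10735966142687724 yaw -0.053721487807466564
dist knob-hub [-0.00250062 -0.04986531] 0.0499279705463866
```

```bash
python3 - <<'E'
from h import *
s=get_state();M=R.from_rotvec(s['tool_rot']).as_matrix();print(M.round(3))
tgt=np.array([0.545,0.19,0.40])
print("lin to",(M.T@(tgt-s['position'])/.025).round(2))
for sg in(1,-1):
    z=sg*np.array([.999,-.045,0]);x=np.array([0,0,-1.]);y=np.cross(z,x);N=np.c_[x,y,z]
    print(sg,N.round(2).tolist(),(R.from_matrix(M.T@N).as_rotvec()/(np.pi/2)).round(3))
E
```

```text
[[-0.    -0.964  0.266]
 [-0.002  0.266  0.964]
 [-1.    -0.    -0.002]]
lin to [ -7.11 -19.   -12.88]
1 [[0.0, 0.04, 1.0], [0.0, 1.0, -0.04], [-1.0, 0.0, 0.0]] [ 0.858 -0.001  0.001]
-1 [[0.0, -0.04, -1.0], [0.0, -1.0, 0.04], [-1.0, -0.0, -0.0]] [-1.142e+00 -1.000e-03 -1.000e-03]
```

Request:
play_rows:
  targets:
    - {"claw":0,"linear":[-0.7,0,0],"rotation":[0.078,0,0]}
    - {"claw":0,"linear":[-0.7,0,0],"rotation":[0.078,0,0]}
    - {"claw":0,"linear":[-0.7,0,0],"rotation":[0.078,0,0]}
    - {"claw":0,"linear":[-0.7,0,0],"rotation":[0.078,0,0]}
    - {"claw":0,"linear":[-0.7,0,0],"rotation":[0.078,0,0]}
    - {"claw":0,"linear":[-0.7,0,0],"rotation":[0.078,0,0]}
    - {"claw":0,"linear":[-0.7,0,0],"rotation":[0.078,0,0]}
    - {"claw":0,"linear":[-0.7,0,0],"rotation":[0.078,0,0]}
    - {"claw":0,"linear":[-0.7,0,0],"rotation":[0.078,0,0]}
    - {"claw":0,"linear":[-0.7,0,0],"rotation":[0.078,0,0]}
  newtons: 20

```text
time: 0.93
position: [0.1717, 0.6227, 0.3911]
tool_rot: [-0.059, 1.577, 0.02]
ft_force: [0.1, 0.1, -1.2]
grip_width: 1.005
```

Request:
play_rows:
  targets:
    - {"claw":0,"linear":[0,-0.96,0.83],"rotation":[0,0,0]}
    - {"claw":0,"linear":[0,-0.96,0.83],"rotation":[0,0,0]}
    - {"claw":0,"linear":[0,-0.96,0.83],"rotation":[0,0,0]}
    - {"claw":0,"linear":[0,-0.96,0.83],"rotation":[0,0,0]}
    - {"claw":0,"linear":[0,-0.96,0.83],"rotation":[0,0,0]}
    - {"claw":0,"linear":[0,-0.96,0.83],"rotation":[0,0,0]}
    - {"claw":0,"linear":[0,-0.96,0.83],"rotation":[0,0,0]}
    - {"claw":0,"linear":[0,-0.96,0.83],"rotation":[0,0,0]}
    - {"claw":0,"linear":[0,-0.96,0.83],"rotation":[0,0,0]}
    - {"claw":0,"linear":[0,-0.96,0.83],"rotation":[0,0,0]}

```text
time: 1.77
position: [0.3905, 0.3912, 0.3919]
tool_rot: [-0.068, 1.583, 0.031]
ft_force: [0.1, 0.1, -0.3]
grip_width: 1.0
```

Request:
play_rows:
  targets:
    - {"claw":0,"linear":[0,-0.96,0.83],"rotation":[0,0,0]}
    - {"claw":0,"linear":[0,-0.96,0.83],"rotation":[0,0,0]}
    - {"claw":0,"linear":[0,-0.96,0.83],"rotation":[0,0,0]}
    - {"claw":0,"linear":[0,-0.96,0.83],"rotation":[0,0,0]}
    - {"claw":0,"linear":[0,-0.96,0.83],"rotation":[0,0,0]}
    - {"claw":0,"linear":[0,-0.96,0.83],"rotation":[0,0,0]}
    - {"claw":0,"linear":[0,-0.96,0.83],"rotation":[0,0,0]}
    - {"claw":0,"linear":[0,-0.5,0.4],"rotation":[0,0,0]}
    - {"claw":0,"linear":[0,0,0],"rotation":[0,0,0]}

```text
time: 2.52
position: [0.5666, 0.202, 0.3901]
tool_rot: [-0.065, 1.587, 0.017]
ft_force: [-1.0, -1.3, 0.4]
grip_width: 0.999
```

```bash
python3 - <<'E'
from h import *
s=get_state();im=get_image("wrist");cv2.imwrite("pics/w1.png",im);np.save("w1.npy",s,allow_pickle=True)
print(s['position'],R.from_rotvec(s['tool_rot']).as_matrix().round(3).tolist(),s['joint_positions'].round(2))
E
```

```text
[0.56655146 0.20203556 0.39008303] [[-0.016, -0.052, 0.999], [-0.03, 0.998, 0.052], [-0.999, -0.03, -0.018]] [-0.78  0.22  0.48  1.27 -0.08  1.7  -0.27]
```

View pics/w1.png

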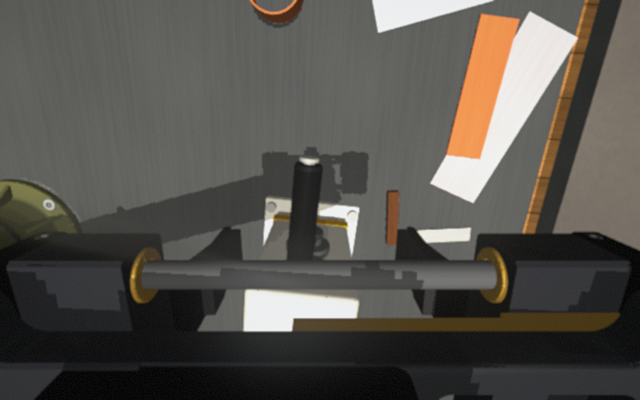

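The wrist view shows the grip's outer end at about (310,165) and its sides running down to (300,250). The fingers straddle it. Next I combine this with the other views and plan the move to the knob.

```bash
python3 - <<'E'
from h import *
s=np.load("w1.npy",allow_pickle=True).item();W=cam("wrist",s);S=cam("scene");T=cam("top")
im=cv2.imread("pics/w1.png");m=(im.max(2)<32)
for v in (170,180,190,200,210,220):
    u=np.where(m[v,280:335])[0]+280
    if len(u):print(v,u.min(),u.max())
f=lambda x,y:(190+x/3.5,130+y/3.5); g=lambda x,y:(235+x/3.34,160+(y-350)/3.34)
print(tri([ray(S,f(688,88)),ray(T,g(36,466)),ray(W,(310,164))]),tri([ray(T,g(36,466)),ray(W,(310,164))]),tri([ray(S,f(688,88)),ray(W,(310,164))]))
M=R.from_rotvec(s['tool_rot']).as_matrix()
z=np.array([.999,-.045,0]);x=np.array([0,0,-1.]);N=np.c_[x,np.cross(z,x),z]
print("rot",(R.from_matrix(M.T@N).as_rotvec()/(np.pi/2)).round(3))
print("lin N",(N.T@(np.array([.53,-.22,.42])-s['position'])/.025).round(2))
E
```

```text
170 295 296
180 294 319
190 293 318
200 295 295
210 294 315
(array([0.55448442, 0.22039907, 0.2475147 ]), [np.float64(2.8743464523681226), np.float64(4.216538132872668), np.float64(2.305727081346635)]) (array([0.55479641, 0.21915092, 0.23752363]), [np.float64(2.0268498157884394), np.float64(2.0268498157884265)]) (array([0.55709292, 0.22066909, 0.25020484]), [np.float64(0.32116727434084275), np.float64(0.3211672743408995)])
rot [ 0.062 -0.01   0.019]
lin N [ -1.2  -16.93  -0.7 ]
```

Request:
play_rows:
  targets:
    - {"claw":0,"linear":[-0.2,-1,0],"rotation":[0.062,-0.01,0.019]}
    - {"claw":0,"linear":[-0.2,-1,-0.05],"rotation":[0,0,0]}
    - {"claw":0,"linear":[-0.2,-1,-0.05],"rotation":[0,0,0]}
    - {"claw":0,"linear":[-0.2,-1,-0.05],"rotation":[0,0,0]}
    - {"claw":0,"linear":[-0.2,-1,-0.05],"rotation":[0,0,0]}
    - {"claw":0,"linear":[-0.2,-1,-0.05],"rotation":[0,0,0]}
    - {"claw":0,"linear":[0,-1,-0.05],"rotation":[0,0,0]}
    - {"claw":0,"linear":[0,-1,-0.05],"rotation":[0,0,0]}
    - {"claw":0,"linear":[0,-1,-0.05],"rotation":[0,0,0]}
    - {"claw":0,"linear":[0,-1,-0.05],"rotation":[0,0,0]}

```text
time: 3.4
position: [0.5406, -0.0264, 0.4165]
tool_rot: [0.014, 1.582, 0.005]
ft_force: [0.8, 0.6, -0.9]
grip_width: 1.003
```

Request:
play_rows:
  targets:
    - {"claw":0,"linear":[0,-1,-0.05],"rotation":[0,0,0]}
    - {"claw":0,"linear":[0,-1,-0.05],"rotation":[0,0,0]}
    - {"claw":0,"linear":[0,-1,-0.05],"rotation":[0,0,0]}
    - {"claw":0,"linear":[0,-1,-0.05],"rotation":[0,0,0]}
    - {"claw":0,"linear":[0,-1,-0.05],"rotation":[0,0,0]}
    - {"claw":0,"linear":[0,-1,-0.05],"rotation":[0,0,0]}
    - {"claw":0,"linear":[0,-1,-0.05],"rotation":[0,0,0]}
    - {"claw":0,"linear":[0,-1,-0.05],"rotation":[0,0,0]}
    - {"claw":0,"linear":[0,-0.7,0],"rotation":[0,0,0]}
    - {"claw":0,"linear":[0,0,0],"rotation":[0,0,0]}

```text
time: 4.23
position: [0.5305, -0.2352, 0.4116]
tool_rot: [0.003, 1.583, 0.038]
ft_force: [-0.2, 0.0, -0.1]
grip_width: 1.004
```

```bash
python3 - <<'E'
from h import *
s=get_state();im=get_image("wrist");cv2.imwrite("pics/w2.png",im);np.save("w2.npy",s,allow_pickle=True)
print(s['position'],R.from_rotvec(s['tool_rot']).as_matrix().round(3).tolist(),s['joint_positions'].round(2),s['time'])
E
```

```text
[ 0.53052376 -0.23522242  0.41163365] [[-0.012, -0.022, 1.0], [0.026, 0.999, 0.022], [-1.0, 0.026, -0.012]] [-0.27  0.2   0.81  1.29 -0.17  1.73  0.52] 4.2333
```

View pics/w2.png

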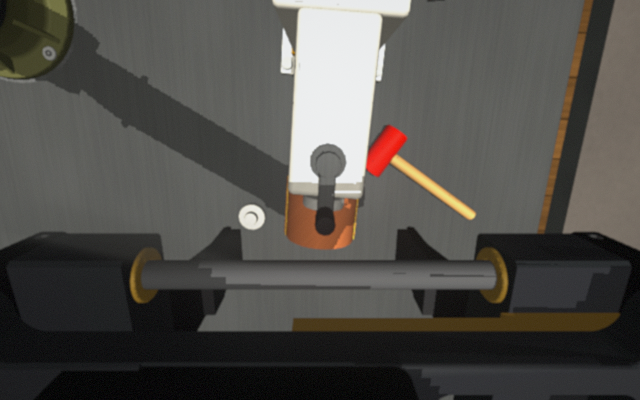

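The wrist view shows the feed hub at (328,160) and the knob top at about (325,224). The knob sits between the open fingers.

```bash
python3 - <<'E'
from h import *
s=np.load("w2.npy",allow_pickle=True).item();W=cam("wrist",s);S=cam("scene");T=cam("top")
f=lambda x,y:(190+x/3.5,130+y/3.5); g=lambda x,y:(235+x/3.34,160+(y-350)/3.34)
for n,a,b,c in(("hub",f(178,247),g(592,457),(328,160)),("ktop",f(92,211),g(677,441),(325,225))):
    print(n,tri([ray(S,a),ray(T,b),ray(W,c)])[0].round(4),tri([ray(T,b),ray(W,c)])[0].round(4),tri([ray(S,a),ray(W,c)]))
print(onz(ray(W,(328,160)),.275),[onz(ray(W,(325,225)),z) for z in (.305,.315)])
im=cv2.imread("pics/w2.png");x0,y0,x1,y1=295,140,360,250
cv2.imwrite("pics/c2.png",cv2.resize(im[y0:y1,x0:x1],None,fx=5,fy=5,interpolation=2))
# machine edge directions
for a,b in(((298,20),(290,185)),((380,20),(365,185))):
    p,q=onz(ray(W,a),.262),onz(ray(W,b),.262);print(p,q,np.arctan2(-(p-q)[0],(p-q)[1]))
E
```

```text
hub [ 0.5369 -0.2061  0.2733] [ 0.5382 -0.2084  0.263 ] (array([ 0.53894552, -0.20503966,  0.27469876]), [np.float64(1.036333949257884), np.float64(1.036333949257841)])
ktop [ 0.5346 -0.256   0.3214] [ 0.5381 -0.2656  0.2951] (array([ 0.53692804, -0.25437197,  0.32278348]), [np.float64(0.8799454064838738), np.float64(0.8799454064839266)])
[ 0.53941028 -0.20407113  0.275     ] [array([ 0.53768644, -0.25979301,  0.305     ]), array([ 0.53750079, -0.25628816,  0.315     ])]
[ 0.50885073 -0.07905387  0.262     ] [ 0.50138851 -0.23237312  0.262     ] -0.04863274811436746
[ 0.58317287 -0.0777165   0.262     ] [ 0.57834807 -0.23057976  0.262     ] -0.031552330898049784
```

View pics/c2.png

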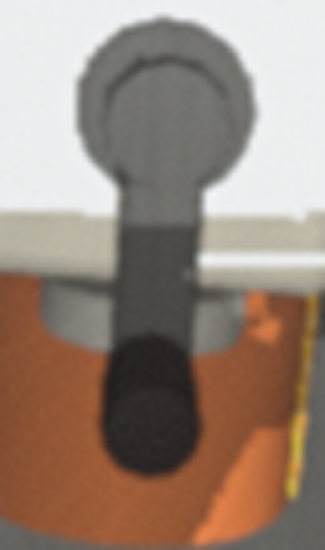

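Request:
play_rows:
  targets:
    - {"claw":0,"linear":[0,-0.8,0.27],"rotation":[0,-0.008,-0.017]}
    - {"claw":0,"linear":[0,0,0],"rotation":[0.075,0,0]}
    - {"claw":0,"linear":[0.5,0,0],"rotation":[0.075,0,0]}
    - {"claw":0,"linear":[0.6,0,0],"rotation":[0.075,0,0]}
    - {"claw":0,"linear":[0.6,0,0],"rotation":[0.075,0,0]}
    - {"claw":0,"linear":[0.6,0,0],"rotation":[0,0,0]}
    - {"claw":0,"linear":[0.4,0,0],"rotation":[0,0,0]}
    - {"claw":0,"linear":[0,0,0],"rotation":[0,0,0]}

```text
time: 4.95
position: [0.5459, -0.2299, 0.3406]
tool_rot: [0.358, 1.541, -0.335]
ft_force: [-0.1, 0.4, -0.9]
grip_width: 0.995
```

```bash
python3 - <<'E'
from h import *
s=get_state();M=R.from_rotvec(s['tool_rot']).as_matrix()
print(s['position'],M.round(3).tolist(),s['joint_positions'].round(2),s['ft_force'])
print("to grasp",(M.T@(np.array([.5375,-.2545,.294])-s['position'])/.025).round(2))
d=M.T@[0,0,-1];print("tilt",np.cross([1,0,0],d)/(np.pi/2))
E
```

```text
[ 0.54593673 -0.22992276  0.34061664] [[0.005, 0.427, 0.904], [0.014, 0.904, -0.427], [-1.0, 0.015, -0.002]] [-0.35  0.21  0.86  1.43 -0.18  1.57  0.06] [-0.08155158  0.39311351 -0.93674038]
to grasp [ 1.85 -1.06  0.12]
tilt [ 0.         -0.00100267 -0.00950343]
```

Request:
play_rows:
  targets:
    - {"claw":0,"linear":[0,-0.5,0.06],"rotation":[0,0,-0.009]}
    - {"claw":0,"linear":[0,-0.5,0.06],"rotation":[0,0,0]}
    - {"claw":0,"linear":[0,-0.15,0],"rotation":[0,0,0]}
    - {"claw":0,"linear":[0.5,0,0],"rotation":[0,0,0]}
    - {"claw":0,"linear":[0.5,0,0],"rotation":[0,0,0]}
    - {"claw":0,"linear":[0,0,0],"rotation":[0,0,0]}

```text
time: 5.45
position: [0.5383, -0.255, 0.3162]
tool_rot: [0.339, 1.542, -0.338]
ft_force: [-0.1, 0.8, -0.9]
grip_width: 0.997
```

```bash
python3 - <<'E'
from h import *
s=get_state();im=get_image("wrist");cv2.imwrite("pics/w3.png",im[120:330,180:460]);M=R.from_rotvec(s['tool_rot']).as_matrix()
print(s['position'],M.round(3).tolist(),s['ft_force'])
print("to grasp",(M.T@(np.array([.5375,-.2545,.294])-s['position'])/.025).round(2))
d=M.T@[0,0,-1];print("tilt",np.cross([1,0,0],d)/(np.pi/2))
print(proj(cam("wrist",s),[.5375,-.2545,.322]))
E
```

```text
[ 0.53831566 -0.25504291  0.31620854] [[0.002, 0.419, 0.908], [0.0, 0.908, -0.419], [-1.0, 0.001, 0.002]] [-0.14871096  0.75616285 -0.89840817]
to grasp [ 0.89  0.01 -0.04]
tilt [ 0.          0.00115137 -0.00059227]
[314.51054555 251.70779871]
```

View pics/w3.png

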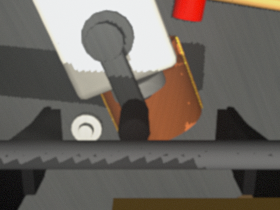

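The knob is at column 313, as predicted (314), so it is centred between the fingers. I go down and close.

Request:
play_rows:
  targets:
    - {"claw":0,"linear":[0.45,0,0],"rotation":[0,0,0]}
    - {"claw":0,"linear":[0.42,0,0],"rotation":[0,0,0]}
    - {"claw":0,"linear":[0,0,0],"rotation":[0,0,0]}
    - {"claw":1,"linear":[0,0,0],"rotation":[0,0,0]}
    - {"claw":1,"linear":[0,0,0],"rotation":[0,0,0]}
    - {"claw":1,"linear":[0,0,0],"rotation":[0,0,0]}
    - {"claw":1,"linear":[0,0,0],"rotation":[0,0,0]}
    - {"claw":1,"linear":[0,0,0],"rotation":[0,0,0]}
    - {"claw":1,"linear":[0,0,0],"rotation":[0,0,0]}
  newtons: 20

```text
time: 6.25
position: [0.5394, -0.2537, 0.2932]
tool_rot: [0.338, 1.541, -0.336]
ft_force: [0.0, -0.5, 0.2]
grip_width: 0.633
```

```bash
python3 - <<'E'
from h import *
s=get_state();M=R.from_rotvec(s['tool_rot']).as_matrix()
print(s['position'],M.round(3).tolist(),s['ft_force'],s['grip_width'])
hub=np.array([.5393,-.205]);d=s['position'][:2]-hub;print(np.hypot(*d),np.arctan2(-d[0],-d[1]))
a0=np.arctan2(-d[0],-d[1])
prev=a0
for k in range(1,13):
    a=a0+k*.08; v=.048*np.array([-np.sin(a)+np.sin(a-.08),-np.cos(a)+np.cos(a-.08),0]);print(k,round(a,2),(M.T@v/.025).round(2))
E
```

```text
[ 0.53943301 -0.25371347  0.29317446] [[0.003, 0.417, 0.909], [0.0, 0.909, -0.417], [-1.0, 0.001, 0.003]] [ 0.01461683 -0.51927219  0.18922034] 0.6331834639096693
0.04871365310738845 -0.002730372376401519
1 0.08 [-0.   -0.06 -0.14]
2 0.16 [-0.   -0.05 -0.15]
3 0.24 [-0.   -0.04 -0.15]
4 0.32 [-0.   -0.02 -0.15]
5 0.4 [-0.   -0.01 -0.15]
6 0.48 [-0.    0.   -0.15]
7 0.56 [-0.    0.01 -0.15]
8 0.64 [-0.    0.03 -0.15]
9 0.72 [-0.    0.04 -0.15]
10 0.8 [-0.    0.05 -0.15]
11 0.88 [-0.    0.06 -0.14]
12 0.96 [-0.    0.07 -0.14]
```

Still closing (grip 0.63, falling), so I wait.

Request:
play_rows:
  targets:
    - {"claw":1,"linear":[0,0,0],"rotation":[0,0,0]}
    - {"claw":1,"linear":[0,0,0],"rotation":[0,0,0]}
    - {"claw":1,"linear":[0,0,0],"rotation":[0,0,0]}
    - {"claw":1,"linear":[0,0,0],"rotation":[0,0,0]}
    - {"claw":1,"linear":[0,0,0],"rotation":[0,0,0]}
    - {"claw":1,"linear":[0,0,0],"rotation":[0,0,0]}
    - {"claw":1,"linear":[0,0,0],"rotation":[0,0,0]}

```text
time: 6.83
position: [0.5378, -0.2528, 0.2939]
tool_rot: [0.34, 1.545, -0.335]
ft_force: [0.9, -0.6, -0.1]
grip_width: 0.203
```

Request:
play_rows:
  targets:
    - {"claw":1,"linear":[0,-0.06,-0.16],"rotation":[0,0,0]}
    - {"claw":1,"linear":[0,-0.05,-0.16],"rotation":[0,0,0]}
    - {"claw":1,"linear":[0,-0.04,-0.16],"rotation":[0,0,0]}
    - {"claw":1,"linear":[0,-0.03,-0.16],"rotation":[0,0,0]}
    - {"claw":1,"linear":[0,-0.02,-0.16],"rotation":[0,0,0]}
    - {"claw":1,"linear":[0,0,-0.16],"rotation":[0,0,0]}

```text
time: 7.33
position: [0.5287, -0.2532, 0.2936]
tool_rot: [0.328, 1.506, -0.343]
ft_force: [7.9, -5.5, -3.9]
grip_width: 0.204
```

Request:
play_rows:
  targets:
    - {"claw":1,"linear":[0,-0.04,-0.22],"rotation":[0,0,0]}
    - {"claw":1,"linear":[0,-0.03,-0.22],"rotation":[0,0,0]}
    - {"claw":1,"linear":[0,-0.02,-0.22],"rotation":[0,0,0]}
    - {"claw":1,"linear":[0,-0.01,-0.22],"rotation":[0,0,0]}
    - {"claw":1,"linear":[0,0,-0.22],"rotation":[0,0,0]}
    - {"claw":1,"linear":[0,0.01,-0.22],"rotation":[0,0,0]}

```text
time: 7.83
position: [0.5109, -0.2494, 0.2933]
tool_rot: [0.319, 1.465, -0.356]
ft_force: [8.9, -4.7, -3.5]
grip_width: 0.211
```

```bash
cat > feed.py <<'E'
from h import *
s=get_state();M=R.from_rotvec(s['tool_rot']).as_matrix()
hub=np.array([.5393,-.205]);p=s['position']-M[:,0]*.019;d=p[:2]-hub;a=np.arctan2(-d[0],-d[1])
print(s['position'].round(4),p.round(4),s['ft_force'].round(1),"r",np.hypot(*d).round(4),"a",a.round(3))
d=M.T@[0,0,-1];print("tilt",(np.cross([1,0,0],d)/(np.pi/2)).round(3),"tan",(M.T@[-np.cos(a),np.sin(a),0]).round(2))
E
python3 feed.py
```

```text
[ 0.5109 -0.2494  0.2933] [ 0.5096 -0.2487  0.3122] [ 8.9 -4.7 -3.5] r 0.0529 a 0.598
tilt [-0.     0.052  0.004] tan [-0.08  0.16 -0.98]
```

Request:
play_rows:
  targets:
    - {"claw":1,"linear":[0,0.03,-0.22],"rotation":[0,0.015,0]}
    - {"claw":1,"linear":[0,0.04,-0.22],"rotation":[0,0.015,0]}
    - {"claw":1,"linear":[0,0.05,-0.22],"rotation":[0,0.015,0]}
    - {"claw":1,"linear":[0,0.06,-0.22],"rotation":[0,0.015,0]}
    - {"claw":1,"linear":[0,0.06,-0.22],"rotation":[0,0.015,0]}

```text
time: 8.25
position: [0.4977, -0.2414, 0.2938]
tool_rot: [0.34, 1.547, -0.354]
ft_force: [8.2, -4.7, -5.5]
grip_width: 0.202
```

```bash
python3 feed.py
```

```text
[ 0.4977 -0.2414  0.2938] [ 0.4978 -0.2412  0.3128] [ 8.2 -4.7 -5.5] r 0.0551 a 0.853
tilt [ 0.    -0.001  0.006] tan [-0.    0.4  -0.92]
```

Request:
play_rows:
  targets:
    - {"claw":1,"linear":[0,0.06,-0.21],"rotation":[0,0.006,0]}
    - {"claw":1,"linear":[0,0.07,-0.21],"rotation":[0,0.006,0]}
    - {"claw":1,"linear":[0,0.08,-0.21],"rotation":[0,0.006,0]}
    - {"claw":1,"linear":[0,0.08,-0.21],"rotation":[0,0.006,0]}

```text
time: 8.58
position: [0.4974, -0.2412, 0.294]
tool_rot: [0.332, 1.536, -0.373]
ft_force: [14.3, -10.1, -9.6]
grip_width: 0.203
```

```bash
sed -i 's/\.5393,-\.205\]/.530,-.2054]/' feed.py; python3 feed.py
```

```text
[ 0.4974 -0.2412  0.294 ] [ 0.4974 -0.2407  0.313 ] [ 14.3 -10.1  -9.6] r 0.0481 a 0.747
tilt [-0.     0.007  0.015] tan [-0.02  0.29 -0.96]
```

It stopped moving while the force rose from 9.5 to 20 N, so it is at the stop. I release and lift.

Request:
play_rows:
  targets:
    - {"claw":1,"linear":[0,0,0],"rotation":[0,0,0]}
    - {"claw":0,"linear":[0,0,0],"rotation":[0,0,0]}
    - {"claw":0,"linear":[0,0,0],"rotation":[0,0,0]}
    - {"claw":0,"linear":[0,0,0],"rotation":[0,0,0]}
    - {"claw":0,"linear":[0,0,0],"rotation":[0,0,0]}
    - {"claw":0,"linear":[0,0,0],"rotation":[0,0,0]}
    - {"claw":0,"linear":[-0.6,0,0],"rotation":[0,0,0]}
    - {"claw":0,"linear":[-0.8,0,0],"rotation":[0,0,0]}
    - {"claw":0,"linear":[-0.9,0,0],"rotation":[0,0,0]}
    - {"claw":0,"linear":[-0.9,0,0],"rotation":[0,0,0]}

```text
time: 9.42
position: [0.4946, -0.2383, 0.3714]
tool_rot: [0.333, 1.544, -0.374]
ft_force: [0.6, 0.3, -0.3]
grip_width: 0.795
```

Request:
play_rows:
  targets:
    - {"claw":0,"linear":[-0.9,0,0],"rotation":[-0.07,0,0]}
    - {"claw":0,"linear":[-0.3,0,0],"rotation":[-0.07,0,0]}
    - {"claw":0,"linear":[0,0,0],"rotation":[-0.07,0,0]}
    - {"claw":0,"linear":[0,0,0],"rotation":[-0.05,0,0]}
    - {"claw":0,"linear":[0,0,0],"rotation":[0,0,0]}

```text
time: 9.83
position: [0.4966, -0.2383, 0.4093]
tool_rot: [-0.003, 1.569, -0.039]
ft_force: [0.2, 0.3, 0.6]
grip_width: 0.998
```

```bash
python3 - <<'E'
from h import *
s=get_state();im=get_image("wrist");cv2.imwrite("pics/w4.png",im[80:320,200:460]);M=R.from_rotvec(s['tool_rot']).as_matrix()
print(s['position'],M.round(3).tolist(),s['ft_force'],s['grip_width'],s['time'])
np.save("w4.npy",s,allow_pickle=True)
z=np.array([.999,-.043,0]);x=np.array([0,0,-1.]);N=np.c_[x,np.cross(z,x),z]
print("rot",(R.from_matrix(M.T@N).as_rotvec()/(np.pi/2)).round(3))
print("lin N",(N.T@(np.array([.553,.14,.37])-s['position'])/.025).round(2))
E
```

```text
[ 0.49657884 -0.23828389  0.40926488] [[0.001, 0.023, 1.0], [-0.027, 0.999, -0.023], [-1.0, -0.027, 0.002]] [0.17284101 0.32243867 0.63812549] 0.9979349686145853 9.8333
rot [0.013 0.002 0.017]
lin N [ 1.57 15.21  1.6 ]
```

View pics/w4.png

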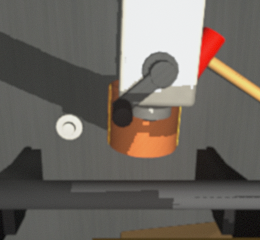

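The crop shows the hub at (360,150) and the knob top at (322,195), so the feed crank has swung towards the robot. Next I check its angle and move over to the grip.

```bash
python3 - <<'E'
from h import *
s=np.load("w4.npy",allow_pickle=True).item();W=cam("wrist",s)
for zh,zk in((.285,.32),(.276,.318)):
    h=onz(ray(W,(360,150)),zh);k=onz(ray(W,(322,195)),zk);d=k-h
    print(h,k,np.hypot(*d[:2]),"feed",0.6+np.arctan2(-d[0],-d[1])-.043)
E
```

```text
[ 0.53741852 -0.2037636   0.285     ] [ 0.501625   -0.23516777  0.32      ] 0.04761720830226965 feed 1.4076255156159474
[ 0.53861006 -0.20516748  0.276     ] [ 0.50163989 -0.23577538  0.318     ] 0.04799621006934244 feed 1.4362684284812286
```

Request:
play_rows:
  targets:
    - {"claw":0,"linear":[0,1,0.1],"rotation":[0.013,0.002,0.017]}
    - {"claw":0,"linear":[0,1,0.1],"rotation":[0,0,0]}
    - {"claw":0,"linear":[0,1,0.1],"rotation":[0,0,0]}
    - {"claw":0,"linear":[0,1,0.1],"rotation":[0,0,0]}
    - {"claw":0,"linear":[0,1,0.1],"rotation":[0,0,0]}
    - {"claw":0,"linear":[0,1,0.1],"rotation":[0,0,0]}
    - {"claw":0,"linear":[0,1,0.1],"rotation":[0,0,0]}
    - {"claw":0,"linear":[0,1,0.1],"rotation":[0,0,0]}
    - {"claw":0,"linear":[0,1,0.1],"rotation":[0,0,0]}
    - {"claw":0,"linear":[0,1,0.1],"rotation":[0,0,0]}

```text
time: 10.72
position: [0.5354, 0.011, 0.4063]
tool_rot: [0.073, 1.573, -0.074]
ft_force: [0.1, -0.0, -0.2]
grip_width: 0.996
```

Request:
play_rows:
  targets:
    - {"claw":0,"linear":[0,1,0.1],"rotation":[0,0,0]}
    - {"claw":0,"linear":[0,1,0.1],"rotation":[0,0,0]}
    - {"claw":0,"linear":[0,1,0.1],"rotation":[0,0,0]}
    - {"claw":0,"linear":[0,1,0.1],"rotation":[0,0,0]}
    - {"claw":0,"linear":[0,0.6,0],"rotation":[0,0,0]}
    - {"claw":0,"linear":[0,0,0],"rotation":[0,0,0]}

```text
time: 11.22
position: [0.5559, 0.1378, 0.4027]
tool_rot: [0.079, 1.578, -0.079]
ft_force: [0.1, 1.2, -0.3]
grip_width: 1.004
```

```bash
python3 - <<'E'
from h import *
s=get_state();im=get_image("wrist");cv2.imwrite("pics/w5.png",im[80:320,200:460]);M=R.from_rotvec(s['tool_rot']).as_matrix()
cv2.imwrite("pics/w5c.png",cv2.resize(im[80:300,240:400],None,fx=3.5,fy=2.7,interpolation=2))
print(s['position'],M.round(3).tolist(),s['ft_force'],s['grip_width'],s['time'])
np.save("w5.npy",s,allow_pickle=True)
E
```

```text
[0.55590501 0.1378222  0.40272694] [[-0.009, 0.1, 0.995], [0.0, 0.995, -0.1], [-1.0, -0.0, -0.009]] [ 0.07308181  1.23152159 -0.30436705] 1.0036738913451189 11.2167
```

View pics/w5c.png

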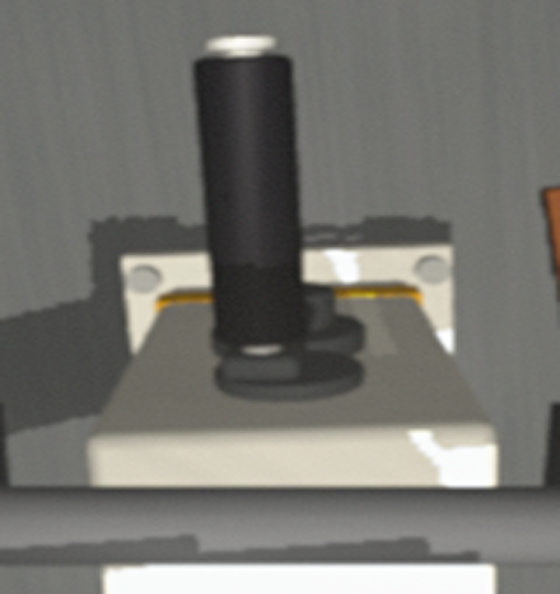

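```bash
python3 - <<'E'
from h import *
s=np.load("w5.npy",allow_pickle=True).item();W=cam("wrist",s);S=cam("scene");T=cam("top")
q=lambda x,y:(240+x/3.5,80+y/2.7)
f=lambda x,y:(190+x/3.5,130+y/3.5); g=lambda x,y:(235+x/3.34,160+(y-350)/3.34)
for z in (.235,.24,.245,.25,.255):
    a=onz(ray(W,q(244,60)),z+.0);b=onz(ray(W,q(260,343)),z);d=a-b;print(z,a.round(4),b.round(4),np.hypot(*d[:2]).round(4),np.arctan2(-d[0],d[1]).round(3),((a+b)/2).round(4))
print(tri([ray(S,f(688,88)),ray(W,q(244,60))]),tri([ray(S,f(577,130)),ray(W,q(260,345))]))
o=W[3];print("cam",o)
# case top edge corners near +y (row 435 at x 92..493)
for p in ((95,432),(493,430)):print(onz(ray(W,q(*p)),.266))
print("disc",[onz(ray(W,q(x,372)),.16) for x in(215,365)], "nut",[onz(ray(W,q(x,320)),.16) for x in (303,335)])
E
```

```text
0.235 [0.5557 0.2198 0.235 ] [0.5486 0.1087 0.235 ] 0.1113 -0.063 [0.5522 0.1643 0.235 ]
0.24 [0.5558 0.2197 0.24  ] [0.5489 0.1103 0.24  ] 0.1096 -0.063 [0.5524 0.165  0.24  ]
0.245 [0.556  0.2196 0.245 ] [0.5492 0.1119 0.245 ] 0.1079 -0.063 [0.5526 0.1657 0.245 ]
0.25 [0.5562 0.2195 0.25  ] [0.5494 0.1134 0.25  ] 0.1063 -0.063 [0.5528 0.1664 0.25  ]
0.255 [0.5563 0.2193 0.255 ] [0.5497 0.115  0.255 ] 0.1046 -0.063 [0.553  0.1672 0.255 ]
(array([0.55685873, 0.22004156, 0.25034822]), [np.float64(0.9035693875485475), np.float64(0.9035693875484873)]) (array([0.54991037, 0.1125501 , 0.24808008]), [np.float64(0.8365759320549128), np.float64(0.8365759320547893)])
cam [0.56644186 0.21192209 0.56485455]
[0.49792646 0.08762442 0.266     ]
[0.61505888 0.07696922 0.266     ]
disc [array([0.52537691, 0.07161901, 0.16      ]), array([0.58394517, 0.06583715, 0.16      ])] nut [array([0.56234332, 0.09561663, 0.16      ]), array([0.57461566, 0.0943983 , 0.16      ])]
```

Request:
play_rows:
  targets:
    - {"claw":0,"linear":[0,0.6,-0.05],"rotation":[-0.029,0.006,0]}
    - {"claw":0,"linear":[0,0.7,-0.05],"rotation":[0,0,0]}
    - {"claw":0,"linear":[0.8,0.1,0],"rotation":[0,0,0]}
    - {"claw":0,"linear":[0.9,0,0],"rotation":[0,0,0]}
    - {"claw":0,"linear":[0.9,0,0],"rotation":[0,0,0]}
    - {"claw":0,"linear":[0.9,0,0],"rotation":[0,0,0]}
    - {"claw":0,"linear":[0.7,0,0],"rotation":[0,0,0]}
    - {"claw":0,"linear":[0,0,0],"rotation":[0,0,0]}

```text
time: 11.93
position: [0.5559, 0.1561, 0.2958]
tool_rot: [0.061, 1.584, -0.069]
ft_force: [-0.9, -0.1, -1.0]
grip_width: 0.999
```

```bash
cat > st.py <<'E'
from h import *
import sys
s=get_state();M=R.from_rotvec(s['tool_rot']).as_matrix()
z=np.array([.9985,-.055,0]);x=np.array([0,0,-1.]);N=np.c_[x,np.cross(z,x),z]
print(s['time'],s['position'].round(4),M.round(3).tolist(),s['ft_force'].round(1),s['grip_width'],s['joint_positions'].round(2))
print("rot",(R.from_matrix(M.T@N).as_rotvec()/(np.pi/2)).round(3))
print("lin",(M.T@(np.array([.553,.172,.230])-s['position'])/.025).round(2))
E
python3 st.py
```

```text
11.9333 [0.5559 0.1561 0.2958] [[-0.014, 0.082, 0.997], [-0.004, 0.997, -0.082], [-1.0, -0.005, -0.014]] [-0.9 -0.1 -1. ] 0.999443937820653 [-0.77  0.16  0.52  1.53 -0.08  1.49 -0.34]
rot [-0.017 -0.009  0.003]
lin [ 2.63  0.64 -0.13]
```

Request:
play_rows:
  targets:
    - {"claw":0,"linear":[0,0.5,-0.08],"rotation":[-0.02,-0.01,0.003]}
    - {"claw":0,"linear":[0.6,0.3,-0.08],"rotation":[0,0,0]}
    - {"claw":0,"linear":[0.8,0,0],"rotation":[0,0,0]}
    - {"claw":0,"linear":[0.8,0,0],"rotation":[0,0,0]}
    - {"claw":0,"linear":[0.5,0,0],"rotation":[0,0,0]}
    - {"claw":0,"linear":[0,0,0],"rotation":[0,0,0]}

```text
time: 12.43
position: [0.5572, 0.1757, 0.2349]
tool_rot: [0.046, 1.554, -0.036]
ft_force: [0.5, -0.4, -0.7]
grip_width: 1.002
```

```bash
python3 st.py
```

```text
12.4333 [0.5572 0.1757 0.2349] [[0.017, 0.053, 0.998], [0.006, 0.999, -0.053], [-1.0, 0.007, 0.017]] [ 0.5 -0.4 -0.7] 1.002051509127079 [-0.79  0.17  0.5   1.64 -0.08  1.34 -0.33]
rot [ 0.002  0.011 -0.004]
lin [ 0.19 -0.16 -0.16]
```

Request:
play_rows:
  targets:
    - {"claw":0,"linear":[0.2,0,-0.16],"rotation":[0,0.011,-0.004]}
    - {"claw":1,"linear":[0,0,0],"rotation":[0,0,0]}
    - {"claw":1,"linear":[0,0,0],"rotation":[0,0,0]}
    - {"claw":1,"linear":[0,0,0],"rotation":[0,0,0]}
    - {"claw":1,"linear":[0,0,0],"rotation":[0,0,0]}
    - {"claw":1,"linear":[0,0,0],"rotation":[0,0,0]}
    - {"claw":1,"linear":[0,0,0],"rotation":[0,0,0]}
    - {"claw":1,"linear":[0,0,0],"rotation":[0,0,0]}
    - {"claw":1,"linear":[0,0,0],"rotation":[0,0,0]}
    - {"claw":1,"linear":[0,0,0],"rotation":[0,0,0]}
  newtons: 20

```text
time: 13.27
position: [0.5561, 0.1775, 0.2377]
tool_rot: [0.045, 1.563, -0.036]
ft_force: [-3.1, -0.0, 0.3]
grip_width: 0.406
```

Request:
play_rows:
  targets:
    - {"claw":1,"linear":[0,0,0],"rotation":[0,0,0]}
    - {"claw":1,"linear":[0,0,0],"rotation":[0,0,0]}
    - {"claw":1,"linear":[0,0,0],"rotation":[0,0,0]}
    - {"claw":1,"linear":[0,0,0],"rotation":[0,0,0]}

```text
time: 13.6
position: [0.555, 0.1775, 0.2373]
tool_rot: [0.044, 1.565, -0.036]
ft_force: [-0.8, 0.0, 1.5]
grip_width: 0.313
```

```bash
python3 st.py
```

```text
13.6 [0.555  0.1775 0.2373] [[0.005, 0.051, 0.999], [0.005, 0.999, -0.051], [-1.0, 0.005, 0.005]] [-0.8  0.   1.5] 0.31333121199466973 [-0.79  0.17  0.5   1.63 -0.09  1.36 -0.33]
rot [ 0.002  0.003 -0.003]
lin [ 0.29 -0.23 -0.07]
```

Request:
play_rows:
  targets:
    - {"claw":0.5,"linear":[0,0,0],"rotation":[0,0,0]}
    - {"claw":0.5,"linear":[0,0,0],"rotation":[0,0,0]}
    - {"claw":0.5,"linear":[0.15,0,0],"rotation":[0,0,0]}
    - {"claw":0.5,"linear":[0.2,0,0],"rotation":[0,0,0]}
    - {"claw":0.5,"linear":[0.2,0,0],"rotation":[0,0,0]}
    - {"claw":0.5,"linear":[0,0,0],"rotation":[0,0,0]}
  newtons: 35

```text
time: 14.1
position: [0.5562, 0.1774, 0.2223]
tool_rot: [0.045, 1.563, -0.036]
ft_force: [-0.4, -0.0, -0.8]
grip_width: 0.496
```

Request:
play_rows:
  targets:
    - {"claw":0.5,"linear":[-0.2,0,0],"rotation":[0,0,0]}
    - {"claw":1,"linear":[0,0,0],"rotation":[0,0,0]}
    - {"claw":1,"linear":[0,0,0],"rotation":[0,0,0]}
    - {"claw":1,"linear":[0,0,0],"rotation":[0,0,0]}
    - {"claw":1,"linear":[0,0,0],"rotation":[0,0,0]}
    - {"claw":1,"linear":[0,0,0],"rotation":[0,0,0]}
    - {"claw":1,"linear":[0,0,0],"rotation":[0,0,0]}

```text
time: 14.68
position: [0.5557, 0.1773, 0.2272]
tool_rot: [0.044, 1.564, -0.037]
ft_force: [-0.7, -1.1, -0.5]
grip_width: 0.309
```

```bash
python3 st.py; python3 - <<'E'
import numpy as np
# rows for 3.4deg steps: tool x=-z, tool z = machine x
for d in range(0,360,10):
    a=np.radians(d);L=.09*np.radians(3.4)/.025
    # handle: x=-sin a, z=cos a ; d: x=-cos a, z=-sin a
    print(d,[round(L*np.sin(a),2),0,round(-L*np.cos(a),2)],end='  ')
E
```

```text
14.6833 [0.5557 0.1773 0.2272] [[0.007, 0.052, 0.999], [0.004, 0.999, -0.052], [-1.0, 0.005, 0.006]] [-0.7 -1.1 -0.5] 0.30855968670924905 [-0.79  0.18  0.49  1.64 -0.09  1.34 -0.33]
rot [ 0.002  0.004 -0.003]
lin [-0.11 -0.22 -0.1 ]
0 [np.float64(0.0), 0, np.float64(-0.21)]  10 [np.float64(0.04), 0, np.float64(-0.21)]  20 [np.float64(0.07), 0, np.float64(-0.2)]  30 [np.float64(0.11), 0, np.float64(-0.19)]  40 [np.float64(0.14), 0, np.float64(-0.16)]  50 [np.float64(0.16), 0, np.float64(-0.14)]  60 [np.float64(0.19), 0, np.float64(-0.11)]  70 [np.float64(0.2), 0, np.float64(-0.07)]  80 [np.float64(0.21), 0, np.float64(-0.04)]  90 [np.float64(0.21), 0, np.float64(-0.0)]  100 [np.float64(0.21), 0, np.float64(0.04)]  110 [np.float64(0.2), 0, np.float64(0.07)]  120 [np.float64(0.19), 0, np.float64(0.11)]  130 [np.float64(0.16), 0, np.float64(0.14)]  140 [np.float64(0.14), 0, np.float64(0.16)]  150 [np.float64(0.11), 0, np.float64(0.19)]  160 [np.float64(0.07), 0, np.float64(0.2)]  170 [np.float64(0.04), 0, np.float64(0.21)]  180 [np.float64(0.0), 0, np.float64(0.21)]  190 [np.float64(-0.04), 0, np.float64(0.21)]  200 [np.float64(-0.07), 0, np.float64(0.2)]  210 [np.float64(-0.11), 0, np.float64(0.19)]  220 [np.float64(-0.14), 0, np.float64(0.16)]  230 [np.float64(-0.16), 0, np.float64(0.14)]  240 [np.float64(-0.19), 0, np.float64(0.11)]  250 [np.float64(-0.2), 0, np.float64(0.07)]  260 [np.float64(-0.21), 0, np.float64(0.04)]  270 [np.float64(-0.21), 0, np.float64(0.0)]  280 [np.float64(-0.21), 0, np.float64(-0.04)]  290 [np.float64(-0.2), 0, np.float64(-0.07)]  300 [np.float64(-0.19), 0, np.float64(-0.11)]  310 [np.float64(-0.16), 0, np.float64(-0.14)]  320 [np.float64(-0.14), 0, np.float64(-0.16)]  330 [np.float64(-0.11), 0, np.float64(-0.19)]  340 [np.float64(-0.07), 0, np.float64(-0.2)]  350 [np.float64(-0.04), 0, np.float64(-0.21)]
```

Request:
play_rows:
  targets:
    - {"claw":1,"linear":[0.01,0,-0.15],"rotation":[0,0,0]}
    - {"claw":1,"linear":[0.02,0,-0.2],"rotation":[0,0,0]}
    - {"claw":1,"linear":[0.03,0,-0.23],"rotation":[0,0,0]}
    - {"claw":1,"linear":[0.04,0,-0.23],"rotation":[0,0,0]}
    - {"claw":1,"linear":[0.05,0,-0.23],"rotation":[0,0,0]}
    - {"claw":1,"linear":[0.06,0,-0.23],"rotation":[0,0,0]}
  newtons: 35

```text
time: 15.18
position: [0.5253, 0.1789, 0.2214]
tool_rot: [0.045, 1.555, -0.037]
ft_force: [4.6, 1.3, -5.4]
grip_width: 0.309
```

```bash
python3 st.py
```

```text
15.1833 [0.5253 0.1789 0.2214] [[0.015, 0.053, 0.998], [0.005, 0.999, -0.053], [-1.0, 0.006, 0.015]] [ 4.6  1.3 -5.4] 0.3085690182369865 [-0.82  0.11  0.48  1.72 -0.05  1.31 -0.38]
rot [ 0.001  0.01  -0.004]
lin [-0.33 -0.22  1.12]
```

Request:
play_rows:
  targets:
    - {"claw":1,"linear":[0.1,0,-0.2],"rotation":[0,0.01,-0.002]}
    - {"claw":1,"linear":[0.11,0,-0.2],"rotation":[0,0.003,0]}
    - {"claw":1,"linear":[0.12,0,-0.19],"rotation":[0,0.003,0]}
    - {"claw":1,"linear":[0.12,0,-0.18],"rotation":[0,0.003,0]}
    - {"claw":1,"linear":[0.13,0,-0.18],"rotation":[0,0.003,0]}
    - {"claw":1,"linear":[0.14,0,-0.17],"rotation":[0,0.003,0]}
    - {"claw":1,"linear":[0.15,0,-0.16],"rotation":[0,0.003,0]}
    - {"claw":1,"linear":[0.16,0,-0.15],"rotation":[0,0.003,0]}
    - {"claw":1,"linear":[0.17,0,-0.14],"rotation":[0,0.003,0]}
    - {"claw":1,"linear":[0.18,0,-0.13],"rotation":[0,0.003,0]}

```text
time: 16.02
position: [0.4811, 0.1813, 0.1856]
tool_rot: [0.046, 1.609, -0.038]
ft_force: [4.9, -0.1, -1.5]
grip_width: 0.31
```

```bash
cat > cr.py <<'E'
from h import *
import json,os
from scipy.optimize import least_squares
s=get_state();M=R.from_rotvec(s['tool_rot']).as_matrix()
z=np.array([.9985,-.055,0]);x=np.array([0,0,-1.]);N=np.c_[x,np.cross(z,x),z]
O=np.array([.56,.1773])
def uz(p): p=np.array(p);return np.array([(p[:2]-O)@z[:2],p[2]])
L=json.load(open('pts.json')) if os.path.exists('pts.json') else [[.5557,.1773,.2272],[.5253,.1789,.2214]]
q=s['position']-0.019*(M[:,0]-x)
L.append(q.tolist());json.dump(L,open('pts.json','w'))
P=np.array([uz(p) for p in L])
r=least_squares(lambda c:np.hypot(*(P-c).T)-.09,[0,.14]);c=r.x
an=[np.degrees(np.arctan2(-(p-c)[0],(p-c)[1])).round(1) for p in P]
a=np.radians(an[-1]);F=s['ft_force'];fm=np.array([F[:2]@z[:2],F[2]])
t=np.array([-np.cos(a),-np.sin(a)]);n=np.array([-np.sin(a),np.cos(a)])
print(s['time'].__round__(2),"c",c.round(4),"res mm",(r.fun*1000).round(1)[-6:],"ang",an[-4:],"Ftan %.1f Frad %.1f Fy %.1f |F| %.1f"%(fm@t,fm@n,F[1],np.linalg.norm(F)),"y",s['position'][1].round(4))
print("rot",(R.from_matrix(M.T@N).as_rotvec()/(np.pi/2)).round(3),"start-now",(N.T@(np.array(L[0])-q)/.025).round(2),"j",s['joint_positions'].round(2))
E
python3 cr.py
```

```text
16.02 c [-0.0024  0.1373] res mm [-0.1  0.1 -0. ] ang [np.float64(1.2), np.float64(21.0), np.float64(57.5)] Ftan -1.4 Frad -5.0 Fy -0.1 |F| 5.2 y 0.1813
rot [ 0.001 -0.025 -0.003] start-now [-1.66  0.01  2.96] j [-0.84  0.08  0.46  1.82 -0.06  1.28 -0.41]
```

Request:
play_rows:
  targets:
    - {"claw":1,"linear":[0.17,0,-0.09],"rotation":[0,-0.015,-0.002]}
    - {"claw":1,"linear":[0.17,0,-0.08],"rotation":[0,0,0]}
    - {"claw":1,"linear":[0.18,0,-0.07],"rotation":[0,0,0]}
    - {"claw":1,"linear":[0.18,0,-0.06],"rotation":[0,0,0]}
    - {"claw":1,"linear":[0.18,0,-0.05],"rotation":[0,0,0]}
    - {"claw":1,"linear":[0.19,0,-0.04],"rotation":[0,0,0]}
    - {"claw":1,"linear":[0.19,0,-0.03],"rotation":[0,0,0]}
    - {"claw":1,"linear":[0.19,0,-0.02],"rotation":[0,0,0]}
    - {"claw":1,"linear":[0.19,0,-0.01],"rotation":[0,0,0]}
    - {"claw":1,"linear":[0.19,0,0],"rotation":[0,0,0]}

```text
time: 16.85
position: [0.4677, 0.182, 0.1372]
tool_rot: [0.044, 1.588, -0.04]
ft_force: [3.2, -0.6, 0.8]
grip_width: 0.307
```

```bash
python3 cr.py
```

```text
16.85 c [-0.0022  0.1374] res mm [-0.1  0.1  0.1 -0.1] ang [np.float64(1.3), np.float64(21.2), np.float64(57.6), np.float64(90.1)] Ftan -0.8 Frad -3.3 Fy -0.6 |F| 3.4 y 0.182
rot [ 0.001 -0.011 -0.001] start-now [-3.6   0.01  3.51] j [-0.85  0.08  0.45  1.92 -0.05  1.16 -0.43]
```

Request:
play_rows:
  targets:
    - {"claw":1,"linear":[0.19,0,0.02],"rotation":[0,-0.008,0]}
    - {"claw":1,"linear":[0.19,0,0.03],"rotation":[0,0,0]}
    - {"claw":1,"linear":[0.19,0,0.04],"rotation":[0,0,0]}
    - {"claw":1,"linear":[0.18,0,0.05],"rotation":[0,0,0]}
    - {"claw":1,"linear":[0.18,0,0.06],"rotation":[0,0,0]}
    - {"claw":1,"linear":[0.18,0,0.07],"rotation":[0,0,0]}
    - {"claw":1,"linear":[0.17,0,0.08],"rotation":[0,0,0]}
    - {"claw":1,"linear":[0.17,0,0.09],"rotation":[0,0,0]}
    - {"claw":1,"linear":[0.16,0,0.1],"rotation":[0,0,0]}
    - {"claw":1,"linear":[0.16,0,0.11],"rotation":[0,0,0]}

```text
time: 17.68
position: [0.4829, 0.1812, 0.0875]
tool_rot: [0.043, 1.579, -0.041]
ft_force: [0.8, 0.3, 1.4]
grip_width: 0.308
```

```bash
python3 cr.py
```

```text
17.68 c [-0.0022  0.1374] res mm [-0.2  0.1  0.1 -0.1 -0.1] ang [np.float64(21.2), np.float64(57.6), np.float64(90.1), np.float64(123.7)] Ftan -0.7 Frad -1.5 Fy 0.3 |F| 1.7 y 0.1812
rot [ 0.001 -0.005 -0.001] start-now [-5.59  0.01  2.91] j [-0.83  0.16  0.46  1.95 -0.09  1.06 -0.39]
```

Request:
play_rows:
  targets:
    - {"claw":1,"linear":[0.15,0,0.11],"rotation":[0,-0.004,0]}
    - {"claw":1,"linear":[0.15,0,0.12],"rotation":[0,0,0]}
    - {"claw":1,"linear":[0.14,0,0.13],"rotation":[0,0,0]}
    - {"claw":1,"linear":[0.13,0,0.14],"rotation":[0,0,0]}
    - {"claw":1,"linear":[0.12,0,0.15],"rotation":[0,0,0]}
    - {"claw":1,"linear":[0.12,0,0.15],"rotation":[0,0,0]}
    - {"claw":1,"linear":[0.11,0,0.16],"rotation":[0,0,0]}
    - {"claw":1,"linear":[0.1,0,0.16],"rotation":[0,0,0]}
    - {"claw":1,"linear":[0.09,0,0.17],"rotation":[0,0,0]}
    - {"claw":1,"linear":[0.08,0,0.17],"rotation":[0,0,0]}

```text
time: 18.52
position: [0.5224, 0.179, 0.0544]
tool_rot: [0.043, 1.574, -0.041]
ft_force: [-0.7, -0.7, 4.1]
grip_width: 0.312
```

```bash
python3 cr.py
```

```text
18.52 c [-0.0022  0.1373] res mm [-0.1  0.1  0.1 -0.1 -0.1  0.2] ang [np.float64(57.6), np.float64(90.1), np.float64(123.6), np.float64(156.9)] Ftan -2.3 Frad -3.5 Fy -0.7 |F| 4.2 y 0.179
rot [ 0.001 -0.002 -0.001] start-now [-6.91  0.01  1.33] j [-0.78  0.28  0.46  1.9  -0.15  1.   -0.31]
```

Request:
play_rows:
  targets:
    - {"claw":1,"linear":[0.06,0,0.19],"rotation":[0,0,0]}
    - {"claw":1,"linear":[0.05,0,0.19],"rotation":[0,0,0]}
    - {"claw":1,"linear":[0.04,0,0.2],"rotation":[0,0,0]}
    - {"claw":1,"linear":[0.03,0,0.24],"rotation":[0,0,0]}
    - {"claw":1,"linear":[0.02,0,0.27],"rotation":[0,0,0]}
    - {"claw":1,"linear":[0.01,0,0.28],"rotation":[0,0,0]}

```text
time: 19.02
position: [0.5501, 0.1775, 0.0471]
tool_rot: [0.041, 1.595, -0.042]
ft_force: [-9.7, -1.5, 11.4]
grip_width: 0.309
```

```bash
python3 cr.py
```

```text
19.02 c [-0.0022  0.1372] res mm [ 0.3  0.2 -0.1 -0.2  0.1  0.4] ang [np.float64(90.0), np.float64(123.6), np.float64(156.9), np.float64(175.5)] Ftan -10.5 Frad -10.6 Fy -1.5 |F| 15.1 y 0.1775
rot [ 0.002 -0.016  0.001] start-now [-7.21  0.    0.2 ] j [-0.74  0.36  0.46  1.82 -0.19  1.03 -0.26]
```

Request:
play_rows:
  targets:
    - {"claw":1,"linear":[-0.07,0,0.26],"rotation":[0,-0.004,0]}
    - {"claw":1,"linear":[-0.08,0,0.26],"rotation":[0,-0.004,0]}

```text
time: 19.18
position: [0.5553, 0.1771, 0.0472]
tool_rot: [0.039, 1.602, -0.043]
ft_force: [-10.1, -0.2, 1.9]
grip_width: 0.307
```

```bash
python3 cr.py
```

```text
19.18 c [-0.0022  0.1372] res mm [ 0.2 -0.1 -0.2  0.1  0.4  0. ] ang [np.float64(123.6), np.float64(156.9), np.float64(175.5), np.float64(178.8)] Ftan -10.1 Frad -1.7 Fy -0.2 |F| 10.3 y 0.1771
rot [ 0.002 -0.02   0.002] start-now [-7.2   0.01 -0.01] j [-0.73  0.37  0.46  1.8  -0.19  1.04 -0.25]
```

Request:
play_rows:
  targets:
    - {"claw":1,"linear":[-0.05,0,0.31],"rotation":[0,-0.006,0]}
    - {"claw":1,"linear":[-0.06,0,0.32],"rotation":[0,-0.006,0]}
    - {"claw":1,"linear":[-0.07,0,0.32],"rotation":[0,-0.006,0]}

```text
time: 19.43
position: [0.5689, 0.1763, 0.0476]
tool_rot: [0.035, 1.598, -0.045]
ft_force: [-6.4, -1.3, 5.7]
grip_width: 0.307
```

```bash
python3 cr.py
```

```text
19.43 c [-0.0022  0.1371] res mm [-0.1 -0.2  0.   0.4 -0.   0.3] ang [np.float64(156.9), np.float64(175.4), np.float64(178.8), np.float64(-172.6)] Ftan -5.5 Frad -6.4 Fy -1.3 |F| 8.6 y 0.1763
rot [ 0.003 -0.018  0.004] start-now [-7.18  0.   -0.55] j [-0.72  0.39  0.46  1.77 -0.2   1.05 -0.24]
```

Request:
play_rows:
  targets:
    - {"claw":1,"linear":[-0.07,0,0.23],"rotation":[0,-0.006,0]}
    - {"claw":1,"linear":[-0.07,0,0.18],"rotation":[0,-0.006,0]}
    - {"claw":1,"linear":[-0.07,0,0.16],"rotation":[0,-0.003,0]}

```text
time: 19.68
position: [0.581, 0.1756, 0.0502]
tool_rot: [0.033, 1.581, -0.046]
ft_force: [-0.3, -0.4, -0.4]
grip_width: 0.307
```

```bash
python3 cr.py
```

```text
19.68 c [-0.0022  0.1371] res mm [-0.2  0.   0.4 -0.1  0.3  0.1] ang [np.float64(175.4), np.float64(178.8), np.float64(-172.6), np.float64(-164.9)] Ftan -0.3 Frad 0.3 Fy -0.4 |F| 0.6 y 0.1756
rot [ 0.003 -0.007  0.005] start-now [-7.08  0.   -1.02] j [-0.72  0.4   0.46  1.75 -0.2   1.05 -0.24]
```

Request:
play_rows:
  targets:
    - {"claw":1,"linear":[-0.06,0,0.16],"rotation":[0,-0.003,0.003]}
    - {"claw":1,"linear":[-0.06,0,0.16],"rotation":[0,0,0]}
    - {"claw":1,"linear":[-0.07,0,0.16],"rotation":[0,0,0]}
    - {"claw":1,"linear":[-0.08,0,0.16],"rotation":[0,0,0]}
    - {"claw":1,"linear":[-0.09,0,0.16],"rotation":[0,0,0]}
    - {"claw":1,"linear":[-0.1,0,0.16],"rotation":[0,0,0]}
    - {"claw":1,"linear":[-0.11,0,0.16],"rotation":[0,0,0]}
    - {"claw":1,"linear":[-0.12,0,0.15],"rotation":[0,0,0]}

```text
time: 20.35
position: [0.6152, 0.1739, 0.0676]
tool_rot: [0.037, 1.578, -0.042]
ft_force: [-3.2, -0.6, -1.9]
grip_width: 0.308
```

```bash
python3 cr.py
```

```text
20.35 c [-0.0022  0.1371] res mm [ 0.   0.3 -0.1  0.2  0.   0.2] ang [np.float64(178.7), np.float64(-172.6), np.float64(-164.9), np.float64(-140.4)] Ftan -3.7 Frad -0.5 Fy -0.6 |F| 3.8 y 0.1739
rot [ 0.003 -0.005  0.002] start-now [-6.38  0.   -2.39] j [-0.68  0.44  0.46  1.66 -0.22  1.1  -0.21]
```

Request:
play_rows:
  targets:
    - {"claw":1,"linear":[-0.13,0,0.14],"rotation":[0,-0.003,0.001]}
    - {"claw":1,"linear":[-0.14,0,0.13],"rotation":[0,0,0]}
    - {"claw":1,"linear":[-0.145,0,0.125],"rotation":[0,0,0]}
    - {"claw":1,"linear":[-0.15,0,0.12],"rotation":[0,0,0]}
    - {"claw":1,"linear":[-0.155,0,0.11],"rotation":[0,0,0]}
    - {"claw":1,"linear":[-0.16,0,0.1],"rotation":[0,0,0]}
    - {"claw":1,"linear":[-0.165,0,0.09],"rotation":[0,0,0]}
    - {"claw":1,"linear":[-0.17,0,0.08],"rotation":[0,0,0]}
    - {"claw":1,"linear":[-0.175,0,0.07],"rotation":[0,0,0]}
    - {"claw":1,"linear":[-0.18,0,0.065],"rotation":[0,0,0]}

```text
time: 21.18
position: [0.6427, 0.1723, 0.1065]
tool_rot: [0.036, 1.576, -0.043]
ft_force: [-0.6, 0.2, -4.8]
grip_width: 0.309
```

```bash
python3 cr.py
```

```text
21.18 c [-0.0021  0.1371] res mm [ 0.3 -0.1  0.2 -0.   0.2  0.3] ang [np.float64(-172.7), np.float64(-165.0), np.float64(-140.4), np.float64(-109.8)] Ftan -4.7 Frad 1.1 Fy 0.2 |F| 4.8 y 0.1723
rot [ 0.003 -0.004  0.003] start-now [-4.83  0.   -3.49] j [-0.66  0.46  0.47  1.56 -0.22  1.19 -0.2 ]
```

Request:
play_rows:
  targets:
    - {"claw":1,"linear":[-0.18,0,0.055],"rotation":[0,-0.003,0.002]}
    - {"claw":1,"linear":[-0.185,0,0.045],"rotation":[0,0,0]}
    - {"claw":1,"linear":[-0.19,0,0.035],"rotation":[0,0,0]}
    - {"claw":1,"linear":[-0.19,0,0.025],"rotation":[0,0,0]}
    - {"claw":1,"linear":[-0.19,0,0.015],"rotation":[0,0,0]}
    - {"claw":1,"linear":[-0.19,0,0.005],"rotation":[0,0,0]}
    - {"claw":1,"linear":[-0.19,0,0],"rotation":[0,0,0]}
    - {"claw":1,"linear":[-0.19,0,-0.01],"rotation":[0,0,0]}
    - {"claw":1,"linear":[-0.19,0,-0.02],"rotation":[0,0,0]}
    - {"claw":1,"linear":[-0.19,0,-0.035],"rotation":[0,0,0]}

```text
time: 22.02
position: [0.6457, 0.1723, 0.1591]
tool_rot: [0.039, 1.572, -0.04]
ft_force: [-0.7, 0.4, -5.0]
grip_width: 0.306
```

```bash
python3 cr.py
```

```text
22.02 c [-0.0019  0.1371] res mm [-0.   0.2 -0.   0.1  0.2  0.5] ang [np.float64(-165.1), np.float64(-140.5), np.float64(-109.8), np.float64(-76.0)] Ftan -4.7 Frad -1.9 Fy 0.4 |F| 5.1 y 0.1723
rot [ 0.003 -0.001  0.   ] start-now [-2.72  0.   -3.61] j [-0.66  0.42  0.48  1.5  -0.2   1.27 -0.21]
```

Request:
play_rows:
  targets:
    - {"claw":1,"linear":[-0.185,0,-0.04],"rotation":[0,0,0]}
    - {"claw":1,"linear":[-0.185,0,-0.05],"rotation":[0,0,0]}
    - {"claw":1,"linear":[-0.18,0,-0.06],"rotation":[0,0,0]}
    - {"claw":1,"linear":[-0.175,0,-0.07],"rotation":[0,0,0]}
    - {"claw":1,"linear":[-0.17,0,-0.08],"rotation":[0,0,0]}
    - {"claw":1,"linear":[-0.17,0,-0.09],"rotation":[0,0,0]}
    - {"claw":1,"linear":[-0.165,0,-0.095],"rotation":[0,0,0]}
    - {"claw":1,"linear":[-0.16,0,-0.105],"rotation":[0,0,0]}
    - {"claw":1,"linear":[-0.15,0,-0.115],"rotation":[0,0,0]}
    - {"claw":1,"linear":[-0.145,0,-0.12],"rotation":[0,0,0]}

```text
time: 22.85
position: [0.6201, 0.1736, 0.2031]
tool_rot: [0.038, 1.579, -0.041]
ft_force: [-2.1, 0.6, -9.1]
grip_width: 0.306
```

```bash
python3 cr.py
```

```text
22.85 c [-0.0018  0.1372] res mm [0.3 0.  0.1 0.1 0.4 0.7] ang [np.float64(-140.6), np.float64(-109.9), np.float64(-76.0), np.float64(-43.3)] Ftan -4.7 Frad -8.1 Fy 0.6 |F| 9.4 y 0.1736
rot [ 0.003 -0.005  0.001] start-now [-0.96  0.   -2.59] j [-0.7   0.34  0.49  1.5  -0.16  1.34 -0.24]
```

Request:
play_rows:
  targets:
    - {"claw":1,"linear":[-0.1,0,-0.155],"rotation":[0,-0.004,0]}
    - {"claw":1,"linear":[-0.09,0,-0.16],"rotation":[0,0,0]}
    - {"claw":1,"linear":[-0.085,0,-0.165],"rotation":[0,0,0]}
    - {"claw":1,"linear":[-0.08,0,-0.17],"rotation":[0,0,0]}
    - {"claw":1,"linear":[-0.07,0,-0.175],"rotation":[0,0,0]}
    - {"claw":1,"linear":[-0.06,0,-0.175],"rotation":[0,0,0]}
    - {"claw":1,"linear":[-0.05,0,-0.18],"rotation":[0,0,0]}
    - {"claw":1,"linear":[-0.04,0,-0.185],"rotation":[0,0,0]}
    - {"claw":1,"linear":[-0.03,0,-0.185],"rotation":[0,0,0]}
    - {"claw":1,"linear":[-0.02,0,-0.19],"rotation":[0,0,0]}

```text
time: 23.68
position: [0.5786, 0.176, 0.2254]
tool_rot: [0.042, 1.555, -0.038]
ft_force: [2.0, 0.7, -3.5]
grip_width: 0.307
```

```bash
python3 cr.py
```

```text
23.68 c [-0.0018  0.1373] res mm [0.1 0.1 0.1 0.4 0.6 0.4] ang [np.float64(-109.9), np.float64(-76.0), np.float64(-43.3), np.float64(-12.9)] Ftan -2.7 Frad -3.0 Fy 0.7 |F| 4.1 y 0.176
rot [ 0.003  0.01  -0.002] start-now [-0.07  0.   -0.91] j [-0.75  0.22  0.49  1.6  -0.1   1.33 -0.31]
```

Request:
play_rows:
  targets:
    - {"claw":1,"linear":[-0.01,0,-0.19],"rotation":[0,0.005,0]}
    - {"claw":1,"linear":[0,0,-0.19],"rotation":[0,0,0]}
    - {"claw":1,"linear":[0.005,0,-0.19],"rotation":[0,0,0]}
    - {"claw":1,"linear":[0.015,0,-0.19],"rotation":[0,0,0]}
    - {"claw":1,"linear":[0.025,0,-0.19],"rotation":[0,0,0]}
    - {"claw":1,"linear":[0.035,0,-0.19],"rotation":[0,0,0]}
    - {"claw":1,"linear":[0.045,0,-0.185],"rotation":[0,0,0]}
    - {"claw":1,"linear":[0.055,0,-0.185],"rotation":[0,0,0]}
    - {"claw":1,"linear":[0.065,0,-0.18],"rotation":[0,0,0]}
    - {"claw":1,"linear":[0.075,0,-0.18],"rotation":[0,0,0]}

```text
time: 24.52
position: [0.5314, 0.1786, 0.2229]
tool_rot: [0.046, 1.551, -0.035]
ft_force: [2.0, 1.2, 3.7]
grip_width: 0.303
```

```bash
python3 cr.py
```

```text
24.52 c [-0.0018  0.1372] res mm [ 0.1  0.1  0.4  0.6  0.4 -0.1] ang [np.float64(-76.0), np.float64(-43.3), np.float64(-12.9), np.float64(17.6)] Ftan -3.0 Frad 2.9 Fy 1.2 |F| 4.4 y 0.1786
rot [ 0.002  0.012 -0.005] start-now [-0.17  0.01  0.99] j [-0.8   0.12  0.47  1.71 -0.05  1.31 -0.38]
```

Request:
play_rows:
  targets:
    - {"claw":1,"linear":[0.085,0,-0.175],"rotation":[0,0,0]}
    - {"claw":1,"linear":[0.095,0,-0.17],"rotation":[0,0,0]}
    - {"claw":1,"linear":[0.1,0,-0.165],"rotation":[0,0,0]}
    - {"claw":1,"linear":[0.11,0,-0.16],"rotation":[0,0,0]}
    - {"claw":1,"linear":[0.12,0,-0.155],"rotation":[0,0,0]}
    - {"claw":1,"linear":[0.125,0,-0.15],"rotation":[0,0,0]}
    - {"claw":1,"linear":[0.135,0,-0.14],"rotation":[0,0,0]}
    - {"claw":1,"linear":[0.14,0,-0.13],"rotation":[0,0,0]}
    - {"claw":1,"linear":[0.145,0,-0.125],"rotation":[0,0,0]}
    - {"claw":1,"linear":[0.15,0,-0.12],"rotation":[0,0,0]}

```text
time: 25.35
position: [0.4862, 0.1811, 0.1905]
tool_rot: [0.046, 1.559, -0.034]
ft_force: [-0.8, 1.2, 2.0]
grip_width: 0.307
```

```bash
python3 cr.py
```

```text
25.35 c [-0.0018  0.1372] res mm [ 0.1  0.4  0.6  0.4 -0.1 -0.2] ang [np.float64(-43.3), np.float64(-12.9), np.float64(17.6), np.float64(53.6)] Ftan -1.1 Frad 1.9 Fy 1.2 |F| 2.5 y 0.1811
rot [ 0.003  0.007 -0.005] start-now [-1.47  0.01  2.79] j [-0.83  0.04  0.44  1.84 -0.02  1.24 -0.44]
```

Request:
play_rows:
  targets:
    - {"claw":1,"linear":[0.155,0,-0.11],"rotation":[0,0.004,-0.003]}
    - {"claw":1,"linear":[0.16,0,-0.1],"rotation":[0,0,0]}
    - {"claw":1,"linear":[0.165,0,-0.09],"rotation":[0,0,0]}
    - {"claw":1,"linear":[0.17,0,-0.08],"rotation":[0,0,0]}
    - {"claw":1,"linear":[0.175,0,-0.07],"rotation":[0,0,0]}
    - {"claw":1,"linear":[0.18,0,-0.06],"rotation":[0,0,0]}
    - {"claw":1,"linear":[0.185,0,-0.05],"rotation":[0,0,0]}
    - {"claw":1,"linear":[0.185,0,-0.04],"rotation":[0,0,0]}
    - {"claw":1,"linear":[0.19,0,-0.03],"rotation":[0,0,0]}
    - {"claw":1,"linear":[0.19,0,-0.02],"rotation":[0,0,0]}

```text
time: 26.18
position: [0.4683, 0.1819, 0.1397]
tool_rot: [0.041, 1.566, -0.039]
ft_force: [0.6, 0.4, 0.7]
grip_width: 0.309
```

```bash
python3 cr.py
```

```text
26.18 c [-0.0018  0.1372] res mm [ 0.4  0.6  0.4 -0.1 -0.2  0.1] ang [np.float64(-12.9), np.float64(17.6), np.float64(53.6), np.float64(88.4)] Ftan -0.7 Frad -0.5 Fy 0.4 |F| 1.0 y 0.1819
rot [ 0.003  0.003 -0.001] start-now [-3.5   0.01  3.5 ] j [-0.84  0.06  0.43  1.94 -0.03  1.15 -0.45]
```

Request:
play_rows:
  targets:
    - {"claw":1,"linear":[0.19,0,-0.005],"rotation":[0,0,0]}
    - {"claw":1,"linear":[0.19,0,0.005],"rotation":[0,0,0]}
    - {"claw":1,"linear":[0.19,0,0.015],"rotation":[0,0,0]}
    - {"claw":1,"linear":[0.19,0,0.025],"rotation":[0,0,0]}
    - {"claw":1,"linear":[0.185,0,0.035],"rotation":[0,0,0]}
    - {"claw":1,"linear":[0.185,0,0.045],"rotation":[0,0,0]}
    - {"claw":1,"linear":[0.18,0,0.055],"rotation":[0,0,0]}
    - {"claw":1,"linear":[0.18,0,0.065],"rotation":[0,0,0]}
    - {"claw":1,"linear":[0.175,0,0.075],"rotation":[0,0,0]}
    - {"claw":1,"linear":[0.17,0,0.085],"rotation":[0,0,0]}

```text
time: 27.02
position: [0.4817, 0.1812, 0.0899]
tool_rot: [0.042, 1.562, -0.039]
ft_force: [1.6, -0.2, 2.3]
grip_width: 0.305
```

```bash
python3 cr.py
```

```text
27.02 c [-0.0018  0.1372] res mm [ 0.6  0.4 -0.1 -0.2  0.1  0.1] ang [np.float64(17.6), np.float64(53.6), np.float64(88.4), np.float64(121.6)] Ftan -1.2 Frad -2.6 Fy -0.2 |F| 2.8 y 0.1812
rot [ 0.002  0.005 -0.001] start-now [-5.49  0.01  2.97] j [-0.82  0.14  0.44  1.96 -0.07  1.04 -0.4 ]
```

Request:
play_rows:
  targets:
    - {"claw":1,"linear":[0.155,0,0.11],"rotation":[0,0.002,0]}
    - {"claw":1,"linear":[0.15,0,0.12],"rotation":[0,0,0]}
    - {"claw":1,"linear":[0.14,0,0.13],"rotation":[0,0,0]}
    - {"claw":1,"linear":[0.13,0,0.14],"rotation":[0,0,0]}
    - {"claw":1,"linear":[0.12,0,0.15],"rotation":[0,0,0]}
    - {"claw":1,"linear":[0.115,0,0.15],"rotation":[0,0,0]}
    - {"claw":1,"linear":[0.105,0,0.16],"rotation":[0,0,0]}
    - {"claw":1,"linear":[0.095,0,0.16],"rotation":[0,0,0]}
    - {"claw":1,"linear":[0.08,0,0.17],"rotation":[0,0,0]}
    - {"claw":1,"linear":[0.07,0,0.17],"rotation":[0,0,0]}

```text
time: 27.85
position: [0.5189, 0.1792, 0.0561]
tool_rot: [0.04, 1.573, -0.04]
ft_force: [-0.5, 0.7, 1.7]
grip_width: 0.303
```

```bash
python3 cr.py
```

```text
27.85 c [-0.0018  0.1372] res mm [ 0.5 -0.1 -0.2  0.1  0.1  0.1] ang [np.float64(53.6), np.float64(88.4), np.float64(121.6), np.float64(154.1)] Ftan -1.2 Frad -1.3 Fy 0.7 |F| 1.9 y 0.1792
rot [ 0.002 -0.001 -0.   ] start-now [-6.84  0.01  1.47] j [-0.77  0.27  0.44  1.9  -0.14  1.   -0.32]
```

Request:
play_rows:
  targets:
    - {"claw":1,"linear":[0.065,0,0.18],"rotation":[0,0,0]}
    - {"claw":1,"linear":[0.055,0,0.19],"rotation":[0,0,0]}
    - {"claw":1,"linear":[0.04,0,0.19],"rotation":[0,0,0]}
    - {"claw":1,"linear":[0.025,0,0.21],"rotation":[0,0,0]}
    - {"claw":1,"linear":[0,0,0.25],"rotation":[0,0,0]}
    - {"claw":1,"linear":[-0.02,0,0.28],"rotation":[0,-0.004,0]}

```text
time: 28.35
position: [0.5454, 0.1776, 0.0479]
tool_rot: [0.038, 1.586, -0.041]
ft_force: [-8.0, 1.7, 3.3]
grip_width: 0.309
```

```bash
python3 cr.py
```

```text
28.35 c [-0.0018  0.1372] res mm [-0.1 -0.2  0.1  0.1  0.1  0.1] ang [np.float64(88.4), np.float64(121.6), np.float64(154.1), np.float64(172.0)] Ftan -8.5 Frad -2.2 Fy 1.7 |F| 8.8 y 0.1776
rot [ 0.003 -0.01   0.002] start-now [-7.17  0.01  0.4 ] j [-0.74  0.34  0.44  1.84 -0.17  1.02 -0.27]
```

Good. I go on over the second seam, with slightly stronger steps.

Request:
play_rows:
  targets:
    - {"claw":1,"linear":[-0.02,0,0.3],"rotation":[0,-0.006,0]}
    - {"claw":1,"linear":[-0.03,0,0.31],"rotation":[0,-0.006,0]}
    - {"claw":1,"linear":[-0.04,0,0.31],"rotation":[0,-0.006,0]}

```text
time: 28.6
position: [0.5593, 0.1768, 0.047]
tool_rot: [0.034, 1.58, -0.043]
ft_force: [-9.0, -0.3, 5.1]
grip_width: 0.312
```

```bash
python3 cr.py
```

```text
28.6 c [-0.0018  0.1372] res mm [-0.2  0.1  0.1  0.1  0.1  0.2] ang [np.float64(121.6), np.float64(154.1), np.float64(172.0), np.float64(-179.2)] Ftan -8.9 Frad -5.2 Fy -0.3 |F| 10.4 y 0.1768
rot [ 0.004 -0.006  0.004] start-now [-7.21  0.01 -0.15] j [-0.72  0.36  0.44  1.81 -0.18  1.02 -0.26]
```

Request:
play_rows:
  targets:
    - {"claw":1,"linear":[-0.06,0,0.31],"rotation":[0,-0.005,0]}
    - {"claw":1,"linear":[-0.06,0,0.31],"rotation":[0,-0.005,0]}
    - {"claw":1,"linear":[-0.07,0,0.25],"rotation":[0,-0.004,0]}

```text
time: 28.85
position: [0.5746, 0.1759, 0.0486]
tool_rot: [0.031, 1.574, -0.044]
ft_force: [-2.4, -0.2, 0.4]
grip_width: 0.305
```

```bash
python3 cr.py
```

```text
28.85 c [-0.0018  0.1372] res mm [0.1 0.1 0.1 0.1 0.2 0.1] ang [np.float64(154.1), np.float64(172.0), np.float64(-179.2), np.float64(-169.4)] Ftan -2.2 Frad -0.8 Fy -0.2 |F| 2.4 y 0.1759
rot [ 0.005 -0.002  0.005] start-now [-7.14  0.01 -0.76] j [-0.71  0.39  0.44  1.78 -0.18  1.03 -0.25]
```

Request:
play_rows:
  targets:
    - {"claw":1,"linear":[-0.05,0,0.18],"rotation":[0,0,0.003]}
    - {"claw":1,"linear":[-0.055,0,0.17],"rotation":[0,0,0]}
    - {"claw":1,"linear":[-0.06,0,0.16],"rotation":[0,0,0]}
    - {"claw":1,"linear":[-0.065,0,0.16],"rotation":[0,0,0]}
    - {"claw":1,"linear":[-0.075,0,0.16],"rotation":[0,0,0]}
    - {"claw":1,"linear":[-0.085,0,0.16],"rotation":[0,0,0]}
    - {"claw":1,"linear":[-0.095,0,0.16],"rotation":[0,0,0]}
    - {"claw":1,"linear":[-0.105,0,0.16],"rotation":[0,0,0]}
    - {"claw":1,"linear":[-0.115,0,0.155],"rotation":[0,0,0]}

```text
time: 29.6
position: [0.6151, 0.1739, 0.0674]
tool_rot: [0.036, 1.575, -0.041]
ft_force: [-3.3, 0.8, -1.2]
grip_width: 0.308
```

```bash
python3 cr.py
```

```text
29.6 c [-0.0018  0.1372] res mm [0.1 0.1 0.1 0.2 0.1 0.2] ang [np.float64(172.0), np.float64(-179.2), np.float64(-169.5), np.float64(-140.7)] Ftan -3.4 Frad -1.2 Fy 0.8 |F| 3.6 y 0.1739
rot [ 0.004 -0.003  0.002] start-now [-6.39  0.   -2.39] j [-0.67  0.44  0.45  1.66 -0.21  1.09 -0.21]
```

Same place as in the first turn, so I repeat those sequences, with a bit more inward bias in the last part.

Request:
play_rows:
  targets:
    - {"claw":1,"linear":[-0.13,0,0.14],"rotation":[0,-0.003,0.001]}
    - {"claw":1,"linear":[-0.14,0,0.13],"rotation":[0,0,0]}
    - {"claw":1,"linear":[-0.145,0,0.125],"rotation":[0,0,0]}
    - {"claw":1,"linear":[-0.15,0,0.12],"rotation":[0,0,0]}
    - {"claw":1,"linear":[-0.155,0,0.11],"rotation":[0,0,0]}
    - {"claw":1,"linear":[-0.16,0,0.1],"rotation":[0,0,0]}
    - {"claw":1,"linear":[-0.165,0,0.09],"rotation":[0,0,0]}
    - {"claw":1,"linear":[-0.17,0,0.08],"rotation":[0,0,0]}
    - {"claw":1,"linear":[-0.175,0,0.07],"rotation":[0,0,0]}
    - {"claw":1,"linear":[-0.18,0,0.065],"rotation":[0,0,0]}

```text
time: 30.43
position: [0.6424, 0.1724, 0.1059]
tool_rot: [0.034, 1.574, -0.041]
ft_force: [-0.4, 1.2, -4.0]
grip_width: 0.309
```

```bash
python3 cr.py
```

```text
30.43 c [-0.0018  0.1372] res mm [0.1 0.1 0.2 0.1 0.2 0. ] ang [np.float64(-179.2), np.float64(-169.5), np.float64(-140.7), np.float64(-110.3)] Ftan -3.9 Frad 1.0 Fy 1.2 |F| 4.2 y 0.1724
rot [ 0.004 -0.002  0.003] start-now [-4.85  0.   -3.48] j [-0.65  0.45  0.45  1.56 -0.21  1.18 -0.2 ]
```

Request:
play_rows:
  targets:
    - {"claw":1,"linear":[-0.18,0,0.055],"rotation":[0,-0.003,0.002]}
    - {"claw":1,"linear":[-0.185,0,0.045],"rotation":[0,0,0]}
    - {"claw":1,"linear":[-0.19,0,0.035],"rotation":[0,0,0]}
    - {"claw":1,"linear":[-0.19,0,0.025],"rotation":[0,0,0]}
    - {"claw":1,"linear":[-0.19,0,0.015],"rotation":[0,0,0]}
    - {"claw":1,"linear":[-0.19,0,0.005],"rotation":[0,0,0]}
    - {"claw":1,"linear":[-0.19,0,-0.005],"rotation":[0,0,0]}
    - {"claw":1,"linear":[-0.19,0,-0.015],"rotation":[0,0,0]}
    - {"claw":1,"linear":[-0.19,0,-0.03],"rotation":[0,0,0]}
    - {"claw":1,"linear":[-0.19,0,-0.045],"rotation":[0,0,0]}

```text
time: 31.27
position: [0.6458, 0.1722, 0.1589]
tool_rot: [0.038, 1.566, -0.038]
ft_force: [0.1, 1.4, -5.7]
grip_width: 0.307
```

```bash
python3 cr.py
```

```text
31.27 c [-0.0018  0.1372] res mm [0.1 0.2 0.1 0.1 0.  0.3] ang [np.float64(-169.5), np.float64(-140.7), np.float64(-110.4), np.float64(-76.1)] Ftan -5.5 Frad -1.3 Fy 1.4 |F| 5.8 y 0.1722
rot [0.004 0.003 0.   ] start-now [-2.73  0.   -3.61] j [-0.65  0.41  0.47  1.5  -0.19  1.26 -0.21]
```

Request:
play_rows:
  targets:
    - {"claw":1,"linear":[-0.18,0,-0.055],"rotation":[0,0,0]}
    - {"claw":1,"linear":[-0.18,0,-0.065],"rotation":[0,0,0]}
    - {"claw":1,"linear":[-0.175,0,-0.075],"rotation":[0,0,0]}
    - {"claw":1,"linear":[-0.17,0,-0.085],"rotation":[0,0,0]}
    - {"claw":1,"linear":[-0.165,0,-0.095],"rotation":[0,0,0]}
    - {"claw":1,"linear":[-0.16,0,-0.105],"rotation":[0,0,0]}
    - {"claw":1,"linear":[-0.15,0,-0.115],"rotation":[0,0,0]}
    - {"claw":1,"linear":[-0.14,0,-0.125],"rotation":[0,0,0]}
    - {"claw":1,"linear":[-0.13,0,-0.135],"rotation":[0,0,0]}
    - {"claw":1,"linear":[-0.125,0,-0.14],"rotation":[0,0,0]}

```text
time: 32.1
position: [0.6198, 0.1737, 0.2036]
tool_rot: [0.038, 1.561, -0.037]
ft_force: [0.4, 0.7, -5.7]
grip_width: 0.305
```

```bash
python3 cr.py
```

```text
32.1 c [-0.0017  0.1372] res mm [ 0.2  0.1  0.1 -0.   0.3  0.5] ang [np.float64(-140.7), np.float64(-110.4), np.float64(-76.1), np.float64(-42.8)] Ftan -4.1 Frad -3.9 Fy 0.7 |F| 5.7 y 0.1737
rot [ 0.004  0.006 -0.001] start-now [-0.95  0.   -2.56] j [-0.69  0.33  0.47  1.52 -0.15  1.32 -0.25]
```

Request:
play_rows:
  targets:
    - {"claw":1,"linear":[-0.11,0,-0.155],"rotation":[0,0,0]}
    - {"claw":1,"linear":[-0.1,0,-0.16],"rotation":[0,0,0]}
    - {"claw":1,"linear":[-0.09,0,-0.165],"rotation":[0,0,0]}
    - {"claw":1,"linear":[-0.08,0,-0.17],"rotation":[0,0,0]}
    - {"claw":1,"linear":[-0.07,0,-0.175],"rotation":[0,0,0]}
    - {"claw":1,"linear":[-0.06,0,-0.175],"rotation":[0,0,0]}
    - {"claw":1,"linear":[-0.05,0,-0.18],"rotation":[0,0,0]}
    - {"claw":1,"linear":[-0.04,0,-0.185],"rotation":[0,0,0]}
    - {"claw":1,"linear":[-0.03,0,-0.185],"rotation":[0,0,0]}

```text
time: 32.85
position: [0.5809, 0.1759, 0.2246]
tool_rot: [0.041, 1.55, -0.035]
ft_force: [3.2, 1.2, -1.2]
grip_width: 0.31
```

```bash
python3 cr.py
```

```text
32.85 c [-0.0017  0.1372] res mm [ 0.1  0.2 -0.   0.3  0.4  0.2] ang [np.float64(-110.4), np.float64(-76.1), np.float64(-42.8), np.float64(-14.3)] Ftan -3.3 Frad -0.4 Fy 1.2 |F| 3.6 y 0.1759
rot [ 0.004  0.013 -0.003] start-now [-0.1   0.01 -0.99] j [-0.74  0.22  0.47  1.6  -0.1   1.33 -0.31]
```

Request:
play_rows:
  targets:
    - {"claw":1,"linear":[-0.03,0,-0.18],"rotation":[0,0.006,0]}
    - {"claw":1,"linear":[-0.02,0,-0.18],"rotation":[0,0.004,0]}
    - {"claw":1,"linear":[-0.01,0,-0.17],"rotation":[0,0,0]}
    - {"claw":1,"linear":[0,0,-0.15],"rotation":[0,0,0]}
    - {"claw":1,"linear":[0,0,-0.13],"rotation":[0,0,0]}

```text
time: 33.27
position: [0.5591, 0.1771, 0.2275]
tool_rot: [0.043, 1.565, -0.034]
ft_force: [3.1, 1.1, -1.1]
grip_width: 0.308
```

```bash
python3 cr.py
```

```text
33.27 c [-0.0017  0.1372] res mm [ 0.2 -0.   0.3  0.4  0.2  0.3] ang [np.float64(-76.1), np.float64(-42.8), np.float64(-14.3), np.float64(-0.4)] Ftan -3.1 Frad -1.1 Fy 1.1 |F| 3.5 y 0.1771
rot [ 0.004  0.003 -0.004] start-now [ 0.01  0.01 -0.13] j [-0.76  0.18  0.46  1.63 -0.09  1.34 -0.33]
```

Request:
play_rows:
  targets:
    - {"claw":1,"linear":[0,0,-0.11],"rotation":[0,0,0]}
    - {"claw":1,"linear":[0,0,-0.05],"rotation":[0,0,0]}
    - {"claw":1,"linear":[0,0,0],"rotation":[0,0,0]}

```text
time: 33.52
position: [0.5537, 0.1774, 0.2274]
tool_rot: [0.043, 1.566, -0.034]
ft_force: [2.4, 1.9, -2.2]
grip_width: 0.309
```

```bash
python3 cr.py
```

```text
33.52 c [-0.0017  0.1372] res mm [0.  0.3 0.4 0.2 0.3 0.3] ang [np.float64(-42.8), np.float64(-14.3), np.float64(-0.5), np.float64(3.0)] Ftan -2.2 Frad -2.3 Fy 1.9 |F| 3.8 y 0.1774
rot [ 0.004  0.003 -0.004] start-now [0.01 0.   0.08] j [-0.76  0.17  0.46  1.64 -0.08  1.34 -0.33]
```

Request:
play_rows:
  targets:
    - {"claw":1,"linear":[0,0,0],"rotation":[0,0,0]}
    - {"claw":0,"linear":[0,0,0],"rotation":[0,0,0]}
    - {"claw":0,"linear":[0,0,0],"rotation":[0,0,0]}
    - {"claw":0,"linear":[0,0,0],"rotation":[0,0,0]}
    - {"claw":0,"linear":[0,0,0],"rotation":[0,0,0]}
    - {"claw":0,"linear":[0,0,0],"rotation":[0,0,0]}
    - {"claw":0,"linear":[0,0,0],"rotation":[0,0,0]}
    - {"claw":0,"linear":[-0.4,0,0],"rotation":[0,0,0]}
    - {"claw":0,"linear":[-0.7,0,0],"rotation":[0,0,0]}
    - {"claw":0,"linear":[-0.8,0,0],"rotation":[0,0,0]}

```text
time: 34.35
position: [0.5487, 0.1736, 0.2717]
tool_rot: [0.037, 1.581, -0.042]
ft_force: [0.5, -0.3, -0.2]
grip_width: 0.905
```

Request:
play_rows:
  targets:
    - {"claw":0,"linear":[-0.9,0,0],"rotation":[0,0,0]}
    - {"claw":0,"linear":[-0.9,0,0],"rotation":[0,0,0]}
    - {"claw":0,"linear":[-0.9,0,0],"rotation":[0,0,0]}
    - {"claw":0,"linear":[-0.9,-0.5,0],"rotation":[0,0,0]}
    - {"claw":0,"linear":[-0.5,-0.8,0],"rotation":[0,0,0]}
    - {"claw":0,"linear":[0,-0.2,0],"rotation":[0,0,0]}
    - {"claw":0,"linear":[0,0,0],"rotation":[0,0,0]}
    - {"claw":0,"linear":[0,0,0],"rotation":[0,0,0]}

```text
time: 35.02
position: [0.5485, 0.1363, 0.3888]
tool_rot: [0.039, 1.572, -0.037]
ft_force: [0.3, -0.4, 0.7]
grip_width: 1.001
```

```bash
python3 - <<'E'
from h import *
s=get_state();im=get_image("wrist");t=get_image("scene")
print(s['time'],s['position'],s['ft_force'],s['grip_width'])
np.save("w6.npy",s,allow_pickle=True)
cv2.imwrite("pics/f1.png",np.vstack([cv2.resize(im[60:260,220:420],(600,300)),t[90:340,100:600].copy().repeat(1,0) if 0 else cv2.resize(t[90:340,100:600],(600,300))]))
E
```

```text
35.0167 [0.54847411 0.13632699 0.38876525] [ 0.26273504 -0.35431157  0.66676917] 1.0014982524475189
```

View pics/f1.png

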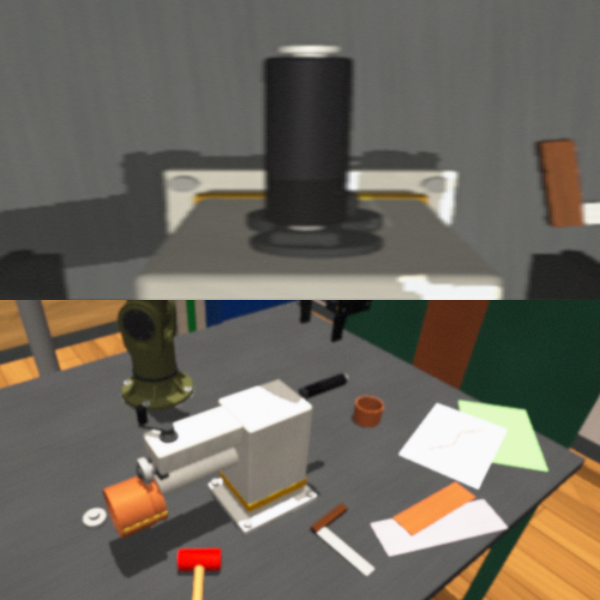

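```bash
python3 - <<'E'
from h import *
s=np.load("w6.npy",allow_pickle=True).item();W=cam("wrist",s);print(W[3])
q=lambda x,y:(220+x/3,60+y/1.5)
for z in(.245,.25):
    a=onz(ray(W,q(308,58)),z);b=onz(ray(W,q(310,222)),z);print(a.round(4),b.round(4),((a+b)/2).round(4))
P=[.5537,.1664,.249];print(proj(W,[.553,.1664,.249]))
S=cam("scene");s0=cv2.imread("pics/scene0.png");t=get_image("scene")
for im in (s0,t):
    print([(o[0],o[1],o[2][0]) for o in dark(im,(340,140,400,180),40)])
E
```

```text
[0.55405016 0.21056359 0.55102521]
[0.5582 0.2203 0.245 ] [0.5539 0.1131 0.245 ] [0.5561 0.1667 0.245 ]
[0.5581 0.2202 0.25  ] [0.5539 0.1147 0.25  ] [0.556  0.1674 0.25  ]
[319.93695169 156.95041248]
[(278, array([369.9, 160.8]), array([368.6, 161.2]))]
[(297, array([369.6, 161.4]), array([368.7, 161.6]))]
```

```bash
python3 -c "
from bench import *
print(close_job())"
```

```text
the job is handed in; nothing more can be done
None
```

I took the pass on the bead roller as asked and handed the job in at about 35 s of the 72 s. No verdict was reported.

- **Feed crank:** I turned it clockwise until it stopped moving. The wrist force rose from about 10 N to 20 N there. The camera put it at 1.41 to 1.44 rad, against the stop at 1.45.
- **Big crank:** I turned it two turns clockwise at about 9 s a turn, without rolling back on either seam. Progress slowed on the first seam, briefly to a pace of about 18 s a turn.
- **Handle load:** The highest wrist force I read while cranking was 15 N, on the first seam. I read it only at the end of each call, so short peaks in between, and the spindle load itself, were not seen.
- **End position:** The tool pose before release put the handle about 2 mm (1.3°) past its start, and I did not turn it back. The scene camera showed the grip within 1 pixel of where it began. The wrist camera read its middle at x = 0.556 m, against 0.553 m at first, so the views differ by a few millimetres.
- **Bench:** In the final picture the gripper is open and clear of the machine. By eye, the other things lie where they were.

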